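Stand the heel lift on edge in the cam clamp and lock it

TASK

Open the green edge clamp, stand the loose black heel lift upright in its slot, straight breast edge fully down on the bed and pointed nose up, midway along the jaws, and swing the red cam lever fully shut again so that the jaw grips it, ready for its rim to be trimmed. Leave the cement tin, the sanding block and the polish jar where they are.

Things in the scene. Friction and masses are not known exactly. Their poses are not given: they have to be found in the camera images.
- edge_clamp: green cam clamp fixed on the bench, base 84 x 136 x 12 mm. Origin on the bench under the slot's middle; x along the slot, y across it, z up. Fixed jaw 28 mm long in x, face at y = +5 mm. Both jaws rise 18 mm above the steel bed (tops 40 mm above the bench); beside the jaws, at |x| over 22 mm, nothing but the lever stands higher than 18 mm
- slot_floor (a point): point on the bed (22 mm above the bench) in the middle of the slot's length, 5 mm from the fixed jaw's face; axes as the clamp's
- cam_lever (a joint): cam lever's angle: 0 = fully shut, 1.2 = fully open; it opens anticlockwise seen from above, about an upright pivot at x = 0, y = -45 mm of the clamp, and stays where it is left (about 2 N at the grip move it). With the 10 mm lift in the slot the jaw meets it near 0.45 and grips harder towards 0
- lever_grip (a point): middle of the lever's red grip, 95 mm from the pivot; the grip is a 17 mm thick level bar, 56 mm long, its centre line 21 mm above the bench
- heel_lift: black rubber heel lift, a house-shaped plate 10 mm thick lying flat on the bench, 35 mm wide between its two parallel sides, 41 mm from the straight breast edge to the nose. Origin at the underside; its z is the plate's normal
- lift_foot (a point): middle of the lift's straight breast edge, at half thickness. Its z points from the breast edge to the nose, its x along the breast edge, its y along the plate's normal. The parallel sides lie at x = +-17.5 mm from z = 0 to 31 mm; the nose is at z = 41 mm
- glue_pot: open grey tin of cement, 79 mm across, 76 mm tall, origin under its middle; leave alone
- sanding_block: wooden sanding block, 71 x 107 x 29 mm, origin under its middle; leave alone
- creme_jar: white polish jar with black lid, 52 mm across, 58 mm tall, origin under its middle; leave alone
- jaw: steel moving jaw with a thick black rubber facing, 28 mm long, driven along the clamp's y by the cam; the facing lies at y = -3 mm of the clamp with the lever shut (gap 8 mm) and y = -8.5 mm with it fully open (gap 13.5 mm), and yields up to 2 mm when it grips. Origin coincides with the clamp's when shut
Things that resemble listed ones, but are neither listed nor needed, are in the scene too. What is shaped like the heel_lift but white is not meant.

How it is judged (in metres and radians):
At the end, for the whole second after the job is handed in: the lift stands nose up in the slot, within 7 degrees of upright and of parallel to the jaws, breast edge within 2 mm of the bed, within 8 mm of the slot's middle lengthwise and 3 mm across, at rest, gripped by the moving jaw with over 1 N, the cam lever within 0.25 rad of fully shut (angle between lift_foot's own z axis and vertical below 0.12 rad and angle between the y axis of lift_foot and the y axis of edge_clamp, either way round below 0.12 rad and z of lift_foot in the frame of slot_floor between -0.003 and 0.002 m and x of lift_foot in the frame of slot_floor between -0.008 and 0.008 m and y of lift_foot in the frame of slot_floor between -0.003 and 0.003 m and contact force between jaw and heel_lift above 1 N and value of joint cam_lever below 0.25 rad and linear speed of heel_lift below 0.02 m/s); the robot touches nothing.
It fails at once if the cement tin is shoved more than 30 mm or tipped (distance of glue_pot from where it was at the start of the episode above 0.03 m or angle between glue_pot's own z axis and vertical above 0.3 rad).
It fails at once if the sanding block is shoved more than 30 mm (distance of sanding_block from where it was at the start of the episode above 0.03 m).
It fails at once if the polish jar is shoved more than 30 mm or tipped (distance of creme_jar from where it was at the start of the episode above 0.03 m or angle between creme_jar's own z axis and vertical above 0.3 rad).
It also fails if it takes over 72 s, if anything falls off the work surface, if the arm or the gripper's body presses on something with over 40 N, if the wrist force passes 120 N, or if a joint passes its speed limit or range.

ROBOT

A 6-joint arm with a two-finger parallel gripper is mounted at the origin on a cart in front of the work surface, level with it; the furniture and walls round the work are solid. World frame = base frame: x ahead of the robot, y to its left, z up, the work surface at z = 0. Lengths are in m, angles in degrees, forces in N, time in s.
With the tool pointing down it reaches from about 0.25 to 0.725 m from the base axis. Payload 9.7 kg.
Tool frame: the origin (TCP) lies on the centre line of the jaws, within the pads' length; the fingertips stand tip_extent ahead of it and the grasp point (between the pads) lies 3 mm ahead of it (tip_extent is the distance from the TCP to the fingertips, in m); z points along the fingers, y is the line along which they close (so a half turn about z gives the same grasp; the last joint's range is limited). The gripper opens to 85 mm and grips with 20 to 120 N. Pads are 22 mm wide; open, the fingers measure 114 mm over their backs; the gripper's body (76 mm by 85 mm) begins 54 mm behind the grasp point. The pads swing forward as they close: fully open they stand 13 mm farther back than shut.
Start: joints at [68.64, 4.979, 10.078, 95.1, 0, 90], TCP at [0.2, 0.512, 0.253] pointing down, gripper open.
Joint ranges: [-179.16, 179.16], [-48.56, 103.87], [-65.8, 70.77], [-126.05, 130.52], [-82.76, 87.17], [-180, 180]. Speed limits (degrees/s): [127.2, 127.2, 147.25, 180, 180, 180].

INTERFACE

Orientations are given as [roll, pitch, yaw] about the fixed x, y, z axes, in that order (R = Rz(yaw) Ry(pitch) Rx(roll)).
In Python, from workcell import * gives the robot as it stands.
- The arm moves only by the tool servo_tool, never from a script. Its argument "rows" is a list of rows, each an object with "offset": the shift along the tool's x, y, z as a fraction of full scale, a list of three; "yaw": the turn about the tool's z as a fraction of full scale; "claw": the closure, from 0 (fully open) to 1 (shut). A call has 1 to 12 rows; each row is the pose to reach, as a shift and turn from the pose commanded when the call began, along the tool's axes at that moment, turning the shorter way round; what a row does not reach only later rows make up. Full scale, the value 1, is 0.1 m for a shift and pi rad for a turn. A row lasts 1/8 s, in which the tool goes at most 62.5 mm and 10.7 degrees, less where a joint would pass 70% of its speed; a pose out of reach is approached as far as the arm can. A call with a number of a shift or a turn outside -1 to 1 is refused whole. A call with a gripper value outside its range is refused whole. The fingers move at their own pace and stop on an object; "squeeze" is the grip in N (left out, the last holds). Time passes only in rows, so rows that repeat a pose let the fingers close. It gives the time, the measured TCP pose, the force, the opening and the grip force at its end, in the units of the state.
- get_obs(): the state, without advancing time (a new reading comes with each control period).
- camera(name): name is "scene" or "top" or "wrist"; returns (picture, depth): 480x640x3 uint8, red, green, blue; 480x640 float32, m along the optical axis (not along the pixel's ray), 0 where there is no reading.
- camera_info(name): a dict with "fx", "fy", "cx", "cy" (pixels), "dist" ([k1, k2, p1, p2, k3] as OpenCV has them; the pictures are not rectified), "cam_to_world" (4x4, takes a point from camera to world coordinates); the wrist camera has in their place "hand_eye" (4x4, takes a point from camera to tool coordinates, whose origin is the TCP and whose axes are the flange's). Camera axes: x right, y up, looking along -z (the intrinsics and any distortion apply to the point x, -y, -z); pixel columns grow to the right and rows downward; lengths in m; the calibration is good to about 2 mm. A picture is of the moment at which its call begins: read the wrist's pose just before it. camera_info takes no time and is no camera call.
- job_done(): hands the job in; it is judged then, once.
The state is a dict: "time": time; "q": joint angles; "qd": joint speeds; "joint_efforts": joint torques, N m; "ee_pos": TCP position; "tcp_rot": TCP orientation; "wrist_force": force on the tool from outside, world axes, zero at the start; "torque": the same for the moment, N m; "opening": finger opening in m; "grasp_force": force on a finger pad.
Only numpy, scipy, OpenCV 4.12 (cv2) and the standard library are available. Lean on these libraries where they do the work, as an engineer would, in place of code of your own. Each camera call takes 0.05 s, during which the arm holds its last target. There are 200 camera calls.

## Working session

There is one attempt and no reset: what is moved stays moved. The work goes in short steps, Python scripts to look and compute and a tool call to move; the robot and the scene stay as the last step left them, time stands still between calls to the robot, and variables do not carry over. Pictures are saved under pics/ and viewed, at most 10 in all, crops included, and the job is handed in when it is done.

Besides the shell and the picture viewer there is one more tool, called after ">>>" by a JSON object that holds its "fn" and its "kwargs", one argument or row to a line. servo_tool: Moves the arm, as the interface text tells. Its arguments: {"type":"object","properties":{"rows":{"type":"array"},"squeeze":{"type":"number"}},"required":["rows"]}

```bash
ls; mkdir -p pics; cat > h.py <<'E'
from workcell import *
import numpy as np, cv2, json
from scipy.spatial.transform import Rotation as R
def cam(name):
    o=get_obs(); p,d=camera(name); i=camera_info(name)
    if name=="wrist":
        T=np.eye(4);T[:3,:3]=R.from_euler('xyz',o['tcp_rot'],degrees=True).as_matrix();T[:3,3]=o['ee_pos']
        M=T@np.array(i['hand_eye'])
    else: M=np.array(i['cam_to_world'])
    return p,d,i,M
def ray(i,M,uv):
    K=np.array([[i['fx'],0,i['cx']],[0,i['fy'],i['cy']],[0,0,1]])
    n=cv2.undistortPoints(np.array(uv,float).reshape(-1,1,2),K,np.array(i['dist'],float)).reshape(-1,2)
    return np.c_[n[:,0],-n[:,1],-np.ones(len(n))]@M[:3,:3].T
def onplane(i,M,uv,z):
    r=ray(i,M,uv); return M[:3,3]+r*((z-M[2,3])/r[:,2])[:,None]
def save(p,n): cv2.imwrite('pics/'+n,p[...,::-1])
E
python3 - <<'E'
from h import *
print(get_obs())
a=[]
for n in("top","scene"):
    p,d,i,M=cam(n); save(p,n+'0.png'); print(n,M.round(3).tolist(),i['fx'],i['dist'])
    np.savez(n+'0.npz',p=p,d=d,M=M)
print(camera_info("wrist"))
E
```

```text
pics
{'time': 0.0, 'q': array([6.86396055e+01, 5.01147237e+00, 1.00346916e+01, 9.51007615e+01,
       6.26098266e-04, 8.99994070e+01]), 'qd': array([-0.04140957, -0.00192499, -0.06174422,  0.03080355,  0.04605313,
        0.00386594]), 'joint_efforts': array([ 6.99354077e-04, -5.20389247e+01,  4.64805365e+01,  1.63795991e-02,
        3.71464216e-05, -2.11090179e-05]), 'ee_pos': array([0.20025023, 0.51202779, 0.25258162]), 'tcp_rot': array([-1.79922458e+02, -6.26900199e-04,  1.58640198e+02]), 'wrist_force': array([-0.28430683,  0.45924466, -0.15531296]), 'torque': array([-0.012062  ,  0.02225956,  0.01888895]), 'grasp_force': 0.0, 'opening': 0.08533657993827712}
top [[-0.003, 0.983, -0.183, 0.34], [-1.0, -0.005, -0.01, 0.052], [-0.011, 0.183, 0.983, 1.056], [0.0, 0.0, 0.0, 1.0]] 474.65700437545905 [-0.0834148  0.         0.         0.         0.       ]
scene [[0.601, 0.392, -0.697, -0.096], [-0.799, 0.316, -0.511, -0.43], [0.019, 0.864, 0.503, 0.531], [0.0, 0.0, 0.0, 1.0]] 436.63291058894845 [-0.06776082  0.          0.          0.          0.        ]
{'fx': 404.0126909188443, 'fy': 404.0126909188443, 'cx': 322.53359193366697, 'cy': 234.33793624581034, 'dist': array([0.02667131, 0.        , 0.        , 0.        , 0.        ]), 'hand_eye': array([[-1.52111904e-04,  9.54733712e-01,  2.97461788e-01,
         7.65003722e-02],
       [ 9.99999981e-01,  1.09959251e-04,  1.58440846e-04,
        -3.24495291e-04],
       [ 1.18560141e-04,  2.97461807e-01, -9.54733711e-01,
        -1.20091667e-01],
       [ 0.00000000e+00,  0.00000000e+00,  0.00000000e+00,
         1.00000000e+00]])}
```

View pics/top0.png

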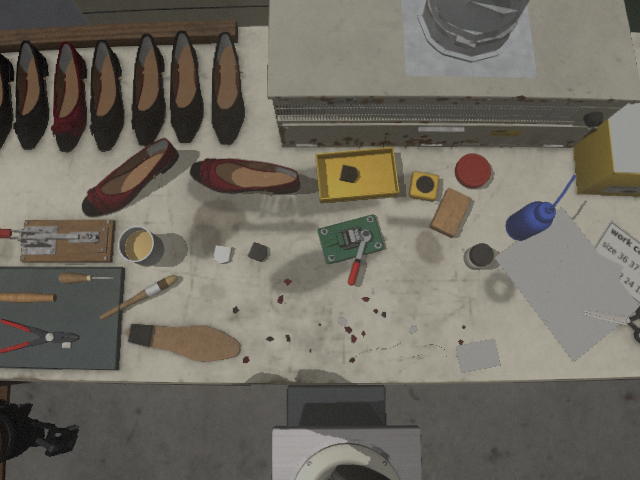

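View pics/scene0.png

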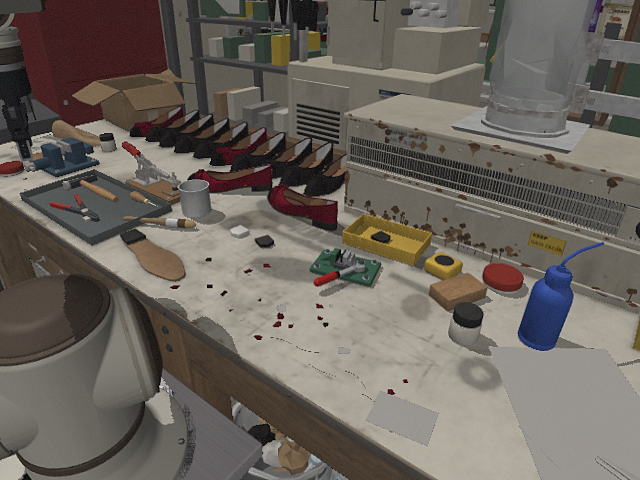

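The top view shows the clamp (green, ~(352,238), red grip ~(355,272)), the black lift on the bench at ~(258,252), a white look-alike at (223,254), tin (138,246), block (452,212) and jar (481,256). The scene view agrees; the other black piece lies in the yellow tray and is a decoy.

```bash
python3 - <<'E'
from h import *
z=np.load('top0.npz');p,M=z['p'],z['M'];i=camera_info('top')
hsv=cv2.cvtColor(p,cv2.COLOR_RGB2HSV)
def big(m,box):
    k=np.zeros_like(m);x0,y0,x1,y1=box;k[y0:y1,x0:x1]=m[y0:y1,x0:x1]
    c=max(cv2.findContours(k,cv2.RETR_EXTERNAL,cv2.CHAIN_APPROX_NONE)[0],key=cv2.contourArea);return c[:,0].astype(float)
def rep(n,c,zz):
    w=onplane(i,M,c,zz)[:,:2]*1000
    r=cv2.minAreaRect(w.astype(np.float32));print(n,len(c),r, w.mean(0).round(1));return w
green=cv2.inRange(hsv,(45,70,30),(95,255,255));rep('clamp',big(green,(300,200,400,275)),.012)
red=cv2.inRange(hsv,(0,150,90),(8,255,255))|cv2.inRange(hsv,(172,150,90),(180,255,255));rep('grip',big(red,(335,240,380,300)),.026)
blk=cv2.inRange(hsv,(0,0,0),(180,255,75));w=rep('lift',big(blk,(243,236,275,268)),.01)
print(w[cv2.convexHull(w.astype(np.float32),returnPoints=False)[:,0]].round().tolist())
rep('jar',big(blk,(455,235,500,275)),.058)
c=cv2.resize(p[190:300,200:400],None,fx=4,fy=4,interpolation=cv2.INTER_CUBIC);save(c,'crop0.png')
E
```

```text
clamp 276 ((560.1814575195312, -11.871131896972656), (78.24925231933594, 128.69444274902344), 16.585264205932617) [564.6  -7.4]
grip 47 ((479.40863037109375, -17.388179779052734), (12.083255767822266, 49.8111457824707), 73.90153503417969) [479.7 -17.5]
lift 51 ((529.8074340820312, 193.1040496826172), (38.281105041503906, 36.49992370605469), 66.85308074951172) [530.3 194.5]
[[550.0, 204.0], [548.0, 206.0], [523.0, 217.0], [518.0, 212.0], [516.0, 208.0], [512.0, 196.0], [509.0, 190.0], [509.0, 187.0], [512.0, 185.0], [514.0, 183.0], [516.0, 181.0], [518.0, 178.0], [521.0, 176.0], [523.0, 176.0], [525.0, 176.0], [527.0, 176.0], [530.0, 176.0], [532.0, 176.0], [534.0, 176.0], [537.0, 176.0], [539.0, 177.0], [541.0, 177.0], [543.0, 181.0], [546.0, 186.0], [550.0, 195.0]]
jar 64 ((512.6455078125, -290.7706604003906), (46.66111755371094, 52.001075744628906), 25.685056686401367) [ 513.1 -290.2]
```

View pics/crop0.png

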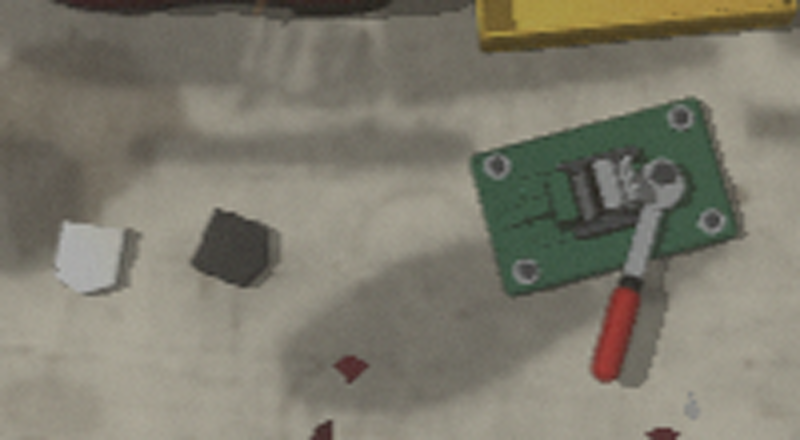

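>>> {"fn": "servo_tool", "kwargs": {
  "rows": [
    {"offset": [-0.85, -0.36, 0], "yaw": 0, "claw": 0},
    {"offset": [-0.85, -0.36, 0], "yaw": 0, "claw": 0}
  ]
}}

```text
time: 0.35
ee_pos: [0.2673, 0.4463, 0.2529]
tcp_rot: [-179.9, 0.0, 158.6]
wrist_force: [1.2, 0.9, 0.2]
opening: 0.0857
grasp_force: 0.0
```

>>> {"fn": "servo_tool", "kwargs": {
  "rows": [
    {"offset": [-0.85, -0.36, 0], "yaw": 0, "claw": 0},
    {"offset": [-0.85, -0.36, 0], "yaw": 0, "claw": 0}
  ]
}}

```text
time: 0.6
ee_pos: [0.3338, 0.3814, 0.253]
tcp_rot: [-180.0, 0.0, 158.6]
wrist_force: [0.7, 0.4, 0.4]
opening: 0.0856
grasp_force: 0.0
```

>>> {"fn": "servo_tool", "kwargs": {
  "rows": [
    {"offset": [-0.85, -0.36, 0], "yaw": 0, "claw": 0},
    {"offset": [-0.85, -0.36, 0], "yaw": 0, "claw": 0}
  ]
}}

```text
time: 0.85
ee_pos: [0.3999, 0.3168, 0.253]
tcp_rot: [-180.0, 0.0, 158.5]
wrist_force: [0.4, 0.6, -0.9]
opening: 0.0855
grasp_force: 0.0
```

>>> {"fn": "servo_tool", "kwargs": {
  "rows": [
    {"offset": [-0.85, -0.36, 0], "yaw": 0, "claw": 0},
    {"offset": [-0.85, -0.36, 0], "yaw": 0, "claw": 0}
  ]
}}

```text
time: 1.1
ee_pos: [0.4659, 0.2523, 0.2528]
tcp_rot: [-180.0, -0.0, 158.5]
wrist_force: [-0.0, -0.1, -0.5]
opening: 0.0854
grasp_force: 0.0
```

>>> {"fn": "servo_tool", "kwargs": {
  "rows": [
    {"offset": [-0.85, -0.36, 0], "yaw": 0, "claw": 0},
    {"offset": [-0.85, -0.36, 0], "yaw": 0, "claw": 0}
  ]
}}

```text
time: 1.35
ee_pos: [0.532, 0.1877, 0.2526]
tcp_rot: [-180.0, -0.0, 158.5]
wrist_force: [0.3, 1.7, 0.4]
opening: 0.0852
grasp_force: 0.0
```

>>> {"fn": "servo_tool", "kwargs": {
  "rows": [
    {"offset": [0, 0, 0.3], "yaw": 0.487, "claw": 0},
    {"offset": [0, 0, 0.3], "yaw": 0.487, "claw": 0},
    {"offset": [0, 0, 0.3], "yaw": 0.487, "claw": 0},
    {"offset": [0, 0, 0.3], "yaw": 0.487, "claw": 0},
    {"offset": [0, 0, 0.3], "yaw": 0.487, "claw": 0},
    {"offset": [0, 0, 0.3], "yaw": 0.487, "claw": 0},
    {"offset": [0, 0, 0.3], "yaw": 0.487, "claw": 0},
    {"offset": [0, 0, 0.3], "yaw": 0.487, "claw": 0},
    {"offset": [0, 0, 0.3], "yaw": 0.487, "claw": 0},
    {"offset": [0, 0, 0.3], "yaw": 0.487, "claw": 0}
  ]
}}

```text
time: 2.6
ee_pos: [0.5305, 0.1898, 0.2231]
tcp_rot: [-180.0, 0.0, 71.2]
wrist_force: [0.6, -0.6, -0.6]
opening: 0.0854
grasp_force: 0.0
```

```bash
cat >> h.py <<'E'
def go(xyz,yaw):
    o=get_obs();r=R.from_euler('xyz',o['tcp_rot'],degrees=True).as_matrix()
    dy=(o['tcp_rot'][2]-yaw+180)%360-180
    print('off',(r.T@(np.array(xyz)-o['ee_pos'])/.1).round(3).tolist(),'yaw',round(dy/180,4),'z',o['ee_pos'].round(4),o['tcp_rot'].round(2))
def big(m,box=(0,0,640,480)):
    k=np.zeros_like(m);x0,y0,x1,y1=box;k[y0:y1,x0:x1]=m[y0:y1,x0:x1]
    c=max(cv2.findContours(k,cv2.RETR_EXTERNAL,cv2.CHAIN_APPROX_NONE)[0],key=cv2.contourArea);return c[:,0].astype(float)
E
python3 - <<'E'
from h import *
p,d,i,M=cam('wrist');save(p,'w1.png');np.savez('w1.npz',p=p,d=d,M=M)
hsv=cv2.cvtColor(p,cv2.COLOR_RGB2HSV)
m=cv2.inRange(hsv,(0,0,0),(180,255,75))
K=np.array([[i['fx'],0,i['cx']],[0,i['fy'],i['cy']],[0,0,1]])
n,l,s,c=cv2.connectedComponentsWithStats(m)
for k in range(1,n):
    if s[k,4]>1500: print(s[k],c[k])
E
```

```text
[ 463    0   89  261 5057] [497.15147321 137.80383627]
[ 554    0   41  268 4851] [576.54566069 109.67120181]
[ 302  174   43   47 1740] [323.1045977  195.30862069]
[    0   307   640   173 61553] [307.13003428 419.09793186]
[ 558  320   46   41 1577] [580.43880786 339.07672796]
```

View pics/w1.png

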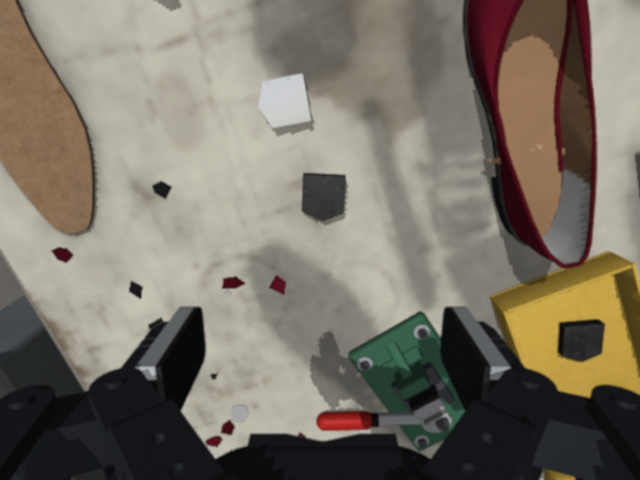

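The lift is at (302–345, 174–221), breast edge at the top, nose at the bottom (~(323,221)), almost aligned with the tool. The clamp is at (350–465, 312–450), fixed jaw towards the lift, and the lever grip at (345,420).

```bash
python3 - <<'E'
from h import *
z=np.load('w1.npz');p,M=z['p'],z['M'];i=camera_info('wrist')
hsv=cv2.cvtColor(p,cv2.COLOR_RGB2HSV)
m=cv2.inRange(hsv,(0,0,0),(180,255,75));c=big(m,(290,160,360,235))
a=cv2.approxPolyDP(c.astype(np.float32).reshape(-1,1,2),3,True).reshape(-1,2);print(a.tolist())
print((onplane(i,M,a,.01)*1000).round(1)[:,:2].tolist())
g=cv2.inRange(hsv,(45,70,30),(95,255,255));c=big(g,(340,300,480,460))
a=cv2.approxPolyDP(cv2.convexHull(c.astype(np.float32)),3,True).reshape(-1,2);print(a.tolist());print((onplane(i,M,a,.012)*1000).round(1)[:,:2].tolist())
E
nl=1; python3 -c "import workcell;print([n for n in dir(workcell) if n[0]!='_'])"
```

```text
[[304.0, 174.0], [302.0, 209.0], [321.0, 220.0], [341.0, 213.0], [344.0, 176.0]]
[[523.2, 217.6], [511.6, 190.2], [523.7, 175.8], [541.8, 176.2], [553.9, 205.3]]
[[418.0, 313.0], [441.0, 340.0], [465.0, 409.0], [446.0, 437.0], [429.0, 445.0], [410.0, 439.0], [349.0, 357.0], [355.0, 349.0]]
[[579.2, 64.7], [592.1, 30.8], [595.5, -51.6], [569.7, -78.6], [551.0, -82.9], [534.7, -69.6], [505.5, 40.8], [513.5, 47.2]]
['PlanningError', 'camera', 'camera_info', 'get_obs', 'job_done', 'tip_extent']
```

>>> {"fn": "servo_tool", "kwargs": {
  "rows": [
    {"offset": [-0.8, 0.39, 0], "yaw": 0, "claw": 0},
    {"offset": [-0.8, 0.39, 0], "yaw": 0, "claw": 0}
  ]
}}

```text
time: 2.9
ee_pos: [0.5414, 0.0996, 0.2233]
tcp_rot: [180.0, 0.0, 71.1]
wrist_force: [1.0, 0.9, -0.6]
opening: 0.0854
grasp_force: 0.0
```

>>> {"fn": "servo_tool", "kwargs": {
  "rows": [
    {"offset": [-0.8, 0.39, 0.23], "yaw": -0.197, "claw": 0},
    {"offset": [-0.8, 0.39, 0.23], "yaw": -0.197, "claw": 0},
    {"offset": [-0.8, 0.39, 0.23], "yaw": -0.197, "claw": 0},
    {"offset": [-0.8, 0.39, 0.23], "yaw": -0.197, "claw": 0},
    {"offset": [-0.8, 0.39, 0.23], "yaw": -0.197, "claw": 0}
  ]
}}

```text
time: 3.52
ee_pos: [0.5521, 0.013, 0.2002]
tcp_rot: [-180.0, 0.0, 106.5]
wrist_force: [-0.5, 0.7, 0.2]
opening: 0.0854
grasp_force: 0.0
```

```bash
python3 - <<'E'
from h import *
p,d,i,M=cam('wrist');save(p,'w2.png');np.savez('w2.npz',p=p,d=d,M=M)
print(get_obs()['ee_pos'],get_obs()['tcp_rot'],get_obs()['q'],tip_extent)
hsv=cv2.cvtColor(p,cv2.COLOR_RGB2HSV)
g=cv2.inRange(hsv,(45,70,30),(95,255,255));c=big(g)
w=(onplane(i,M,c,.012)*1000)[:,:2].astype(np.float32);print(cv2.minAreaRect(w))
a=cv2.approxPolyDP(cv2.convexHull(c.astype(np.float32)),3,True).reshape(-1,2);print(a.tolist());print((onplane(i,M,a,.012)*1000).round(1)[:,:2].tolist())
red=cv2.inRange(hsv,(0,150,90),(8,255,255))|cv2.inRange(hsv,(172,150,90),(180,255,255));c=big(red)
w=(onplane(i,M,c,.025)*1000)[:,:2].astype(np.float32);print('red',cv2.minAreaRect(w))
E
```

```text
[0.55216309 0.01309813 0.20028888] [ 1.79999542e+02 -7.50899690e-04  1.06426923e+02] [1.35848460e+00 4.51356379e+00 3.70681362e+00 8.91930028e+01
 8.44154915e-04 7.49315615e+01] 0.022
((560.3400268554688, -13.164070129394531), (81.23905181884766, 133.12939453125), 14.81075382232666)
[[276.0, 159.0], [379.0, 164.0], [367.0, 317.0], [275.0, 314.0]]
[[506.6, 40.7], [582.4, 59.2], [614.5, -66.5], [538.6, -86.0]]
red ((480.9071044921875, -17.79084014892578), (16.248138427734375, 51.592506408691406), 73.23506164550781)
```

View pics/w2.png

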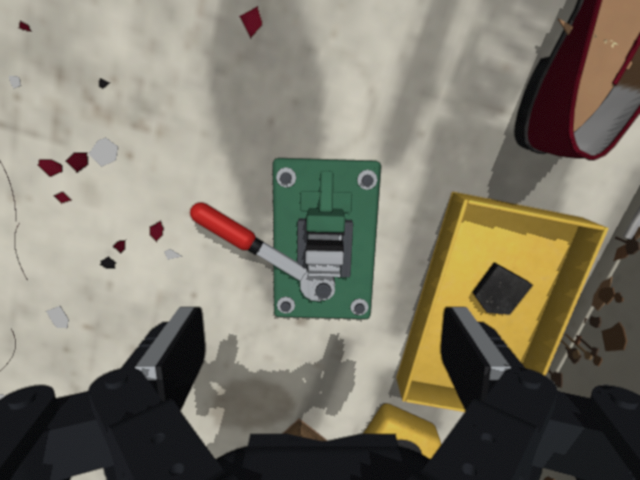

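The clamp fills (275–379, 159–317): slot near (325,243), fixed jaw above it with a green rib at (327,190) behind it, pivot (318,290), grip (222,226). I need the height profile around the fixed jaw.

```bash
python3 - <<'E'
from h import *
z=np.load('w2.npz');p,d,M=z['p'],z['d'],z['M'];i=camera_info('wrist')
v,u=np.mgrid[150:325,265:390];uv=np.c_[u.ravel(),v.ravel()]
r=ray(i,M,uv);P=(M[:3,3]+r*d[v,u].ravel()[:,None])*1000
a=np.radians(14.3);q=P[:,:2]-[560.3,-13.2];X=q@[np.cos(a),np.sin(a)];Y=q@[-np.sin(a),np.cos(a)];Z=P[:,2]
xs=range(-32,33,4)
print('y\\x',list(xs))
for y in range(66,-64,-4):
    print(y,[int(np.max(Z[k])) if (k:=(abs(X-x)<2)&(abs(Y-y)<2)).any() else -1 for x in xs])
E
```

```text
y\x [-32, -28, -24, -20, -16, -12, -8, -4, 0, 4, 8, 12, 16, 20, 24, 28, 32]
66 [11, 10, 11, 11, 12, 10, 11, 12, 11, 11, 11, 11, 11, 11, 11, 11, 12]
62 [12, 12, 12, 13, 13, 12, 12, 12, 12, 12, 13, 12, 13, 13, 13, 12, 13]
58 [17, 14, 12, 13, 12, 12, 12, 13, 14, 14, 13, 12, 12, 12, 14, 17, 17]
54 [18, 18, 14, 13, 12, 12, 12, 18, 17, 17, 12, 12, 12, 12, 13, 18, 18]
50 [18, 17, 14, 13, 13, 12, 13, 19, 20, 20, 13, 12, 13, 13, 14, 18, 18]
46 [14, 14, 13, 12, 12, 13, 12, 22, 23, 23, 12, 12, 12, 12, 12, 14, 13]
42 [13, 12, 12, 15, 15, 15, 14, 25, 26, 25, 16, 15, 15, 14, 13, 12, 13]
38 [12, 12, 12, 16, 15, 15, 16, 30, 29, 29, 15, 16, 15, 15, 12, 12, 12]
34 [13, 13, 13, 15, 15, 16, 15, 30, 31, 31, 15, 15, 16, 15, 13, 13, 12]
30 [12, 12, 12, 15, 16, 40, 40, 40, 40, 40, 40, 40, 15, 15, 13, 12, 12]
26 [12, 13, 13, 14, 15, 40, 41, 40, 40, 40, 40, 40, 15, 14, 13, 12, 13]
22 [13, 13, 12, 18, 21, 40, 40, 41, 40, 40, 41, 40, 19, 20, 12, 12, 12]
18 [12, 13, 12, 21, 21, 40, 40, 40, 40, 40, 40, 39, 37, 21, 12, 12, 12]
14 [12, 12, 13, 21, 22, 39, 38, 39, 38, 37, 37, 38, 21, 22, 12, 13, 12]
10 [13, 12, 13, 
[... 663 characters left out ...]
24, 26, 29, 25, 25, -1, 21, 20, 12, 13, 13]
-30 [12, 12, 12, 21, 25, 25, 25, 29, 30, 30, 28, 12, 13, 13, 12, 12, 13]
-34 [12, 13, 13, 12, 24, 25, 25, 30, 31, 30, 29, 12, 12, 12, 12, 12, 12]
-38 [12, 13, 12, 13, 24, 25, 25, 29, 30, 30, 28, 12, 12, 13, 12, 12, 12]
-42 [12, 12, 12, 12, 22, 25, 25, 25, 29, 29, 25, 12, 12, 13, 12, 12, 12]
-46 [12, 12, 12, 12, 13, -1, 23, 24, 23, -1, 13, 12, 12, 12, 12, 12, 13]
-50 [16, 15, 13, 12, 13, 12, 12, 13, 13, 12, 12, 12, 13, 12, 14, 16, 16]
-54 [18, 18, 14, 12, 12, 12, 12, 13, 12, 12, 12, 12, 12, 12, 14, 17, 18]
-58 [18, 17, 13, 12, 12, 13, 12, 12, 12, 13, 13, 13, 13, 12, 14, 18, 17]
-62 [14, 13, 13, 12, 12, 12, 12, 12, 12, 13, 13, 12, 12, 12, 12, 13, 12]
```

>>> {"fn": "servo_tool", "kwargs": {
  "rows": [
    {"offset": [-0.09, -0.78, 0.8], "yaw": -0.303, "claw": 0.5},
    {"offset": [-0.09, -0.78, 0.8], "yaw": -0.303, "claw": 0.5},
    {"offset": [-0.09, -0.78, 0.8], "yaw": -0.303, "claw": 0.5},
    {"offset": [-0.09, -0.78, 0.8], "yaw": -0.303, "claw": 0.5},
    {"offset": [-0.09, -0.78, 0.8], "yaw": -0.303, "claw": 0.5},
    {"offset": [-0.09, -0.78, 0.8], "yaw": -0.303, "claw": 0.5},
    {"offset": [-0.09, -0.78, 0.8], "yaw": -0.303, "claw": 0.5}
  ]
}}

```text
time: 4.45
ee_pos: [0.4799, -0.0175, 0.1203]
tcp_rot: [180.0, 0.0, 160.8]
wrist_force: [1.0, 0.2, 0.4]
opening: 0.0422
grasp_force: 0.0
```

```bash
python3 - <<'E'
from h import *
z=np.load('w2.npz');p,d,M=z['p'],z['d'],z['M'];i=camera_info('wrist')
v,u=np.mgrid[150:325,265:390];uv=np.c_[u.ravel(),v.ravel()]
P=(M[:3,3]+ray(i,M,uv)*d[v,u].ravel()[:,None])*1000
t=(P[:,2]>38)&(P[:,2]<43);k=P[t][:,:2].astype(np.float32)
a=np.radians(14.3);q=k-[560.3,-13.2];X=q@[np.cos(a),np.sin(a)];Y=q@[-np.sin(a),np.cos(a)]
f=Y>10.5
print('fixed',np.percentile(X[f],[1,50,99]),np.percentile(Y[f],[0.5,1,99,99.5]),cv2.minAreaRect(k[f]))
f=Y<10.5
print('mov',np.percentile(X[f],[1,50,99]),np.percentile(Y[f],[1,98,99.5]))
o=get_obs();print(o['ee_pos'],o['tcp_rot'],o['q'][5],o['opening']);go([.480,-.0175,.033],161)
E
```

```text
fixed [-13.20366468  -0.27440637  13.34530851] [15.56997815 15.64817501 29.79025203 29.97968459] ((554.7037353515625, 8.869293212890625), (27.819063186645508, 14.562554359436035), 14.695645332336426)
mov [-13.31979444   0.51599535  13.77281069] [-16.81103917   7.00199561   7.29786235]
[ 0.47993236 -0.01749527  0.1203264 ] [1.79999726e+02 5.19934911e-03 1.60764069e+02] 17.148913066401178 0.04220042507116938
off [-0.001, 0.0, 0.873] yaw -0.0013 z [ 0.4799 -0.0175  0.1203] [1.8000e+02 1.0000e-02 1.6076e+02]
```

>>> {"fn": "servo_tool", "kwargs": {
  "rows": [
    {"offset": [0, 0, 0.5], "yaw": 0, "claw": 0.55},
    {"offset": [0, 0, 0.87], "yaw": 0, "claw": 0.55},
    {"offset": [0, 0, 0.87], "yaw": 0, "claw": 0.7},
    {"offset": [0, 0, 0.87], "yaw": 0, "claw": 0.7}
  ],
  "squeeze": 20
}}

```text
time: 4.95
ee_pos: [0.4806, -0.0176, 0.0348]
tcp_rot: [180.0, 0.1, 160.9]
wrist_force: [0.3, -0.1, 1.0]
opening: 0.0257
grasp_force: 0.0
```

>>> {"fn": "servo_tool", "kwargs": {
  "rows": [
    {"offset": [-0.012, -0.149, 0], "yaw": -0.05, "claw": 0.7},
    {"offset": [-0.046, -0.294, 0], "yaw": -0.1, "claw": 0.7},
    {"offset": [-0.104, -0.431, 0], "yaw": -0.15, "claw": 0.7},
    {"offset": [-0.181, -0.558, 0], "yaw": -0.2, "claw": 0.7},
    {"offset": [-0.278, -0.672, 0], "yaw": -0.25, "claw": 0.7},
    {"offset": [-0.392, -0.769, 0], "yaw": -0.3, "claw": 0.7},
    {"offset": [-0.519, -0.846, 0], "yaw": -0.35, "claw": 0.7},
    {"offset": [-0.656, -0.904, 0], "yaw": -0.4, "claw": 0.7},
    {"offset": [-0.7, -0.918, 0], "yaw": -0.417, "claw": 0.7},
    {"offset": [-0.7, -0.918, 0], "yaw": -0.417, "claw": 0.7}
  ]
}}

```text
time: 6.2
ee_pos: [0.5122, -0.1222, 0.0348]
tcp_rot: [179.2, 0.3, -123.8]
wrist_force: [-27.0, 31.8, 21.2]
opening: 0.0258
grasp_force: 20.8
```

>>> {"fn": "servo_tool", "kwargs": {
  "rows": [
    {"offset": [0, 0.05, 0], "yaw": 0, "claw": 0.5},
    {"offset": [0, 0.05, 0], "yaw": 0, "claw": 0.5},
    {"offset": [0, 0.05, -0.5], "yaw": 0, "claw": 0.3},
    {"offset": [0, 0.05, -1.0], "yaw": 0, "claw": 0.3},
    {"offset": [0, 0.05, -1.0], "yaw": 0, "claw": 0.3}
  ]
}}

```text
time: 6.82
ee_pos: [0.5146, -0.1253, 0.1387]
tcp_rot: [-179.5, 0.2, -124.0]
wrist_force: [-0.2, -0.0, -0.5]
opening: 0.06
grasp_force: 0.0
```

```bash
python3 - <<'E'
from h import *
p,d,i,M=cam('top');save(cv2.resize(p[190:300,200:400],None,fx=4,fy=4),'crop1.png')
hsv=cv2.cvtColor(p,cv2.COLOR_RGB2HSV)
red=cv2.inRange(hsv,(0,150,90),(8,255,255))|cv2.inRange(hsv,(172,150,90),(180,255,255));c=big(red,(335,240,420,300))
print(cv2.minAreaRect((onplane(i,M,c,.025)*1000)[:,:2].astype(np.float32)))
print(get_obs()['q'],get_obs()['ee_pos'],get_obs()['tcp_rot'])
E
```

```text
((515.8449096679688, -105.54318237304688), (23.023468017578125, 13.566322326660156), 48.95547866821289)
[-1.36801939e+01  1.04504264e+00 -6.97836230e+00  8.16713828e+01
 -1.21062300e-02 -6.96785810e+01] [ 0.51358311 -0.12506719  0.13606967] [-1.79709580e+02  9.46429786e-02 -1.24001405e+02]
```

>>> {"fn": "servo_tool", "kwargs": {
  "rows": [
    {"offset": [-0.742, 0.42, 0], "yaw": 0, "claw": 0.3},
    {"offset": [-0.742, 0.42, 0], "yaw": 0, "claw": 0.3}
  ]
}}

```text
time: 7.12
ee_pos: [0.5184, -0.0377, 0.1324]
tcp_rot: [179.9, -0.0, -123.9]
wrist_force: [-0.6, -1.0, 0.3]
opening: 0.0596
grasp_force: 0.0
```

>>> {"fn": "servo_tool", "kwargs": {
  "rows": [
    {"offset": [-0.742, 0.42, 0], "yaw": 0, "claw": 0.3},
    {"offset": [-0.742, 0.42, 0], "yaw": 0, "claw": 0.3}
  ]
}}

```text
time: 7.38
ee_pos: [0.525, 0.0479, 0.1323]
tcp_rot: [179.9, -0.0, -123.9]
wrist_force: [0.2, -0.5, 0.2]
opening: 0.0599
grasp_force: 0.0
```

>>> {"fn": "servo_tool", "kwargs": {
  "rows": [
    {"offset": [-0.742, 0.42, 0], "yaw": 0, "claw": 0.3},
    {"offset": [-0.742, 0.42, 0], "yaw": 0, "claw": 0.3}
  ]
}}

```text
time: 7.62
ee_pos: [0.5316, 0.133, 0.1322]
tcp_rot: [180.0, -0.0, -123.9]
wrist_force: [-0.2, -0.9, 0.1]
opening: 0.0598
grasp_force: 0.0
```

>>> {"fn": "servo_tool", "kwargs": {
  "rows": [
    {"offset": [-0.742, 0.42, 0.16], "yaw": -0.064, "claw": 0.3},
    {"offset": [-0.742, 0.42, 0.16], "yaw": -0.064, "claw": 0.3},
    {"offset": [-0.742, 0.42, 0.16], "yaw": -0.064, "claw": 0.3},
    {"offset": [-0.742, 0.42, 0.16], "yaw": -0.064, "claw": 0.3}
  ]
}}

```text
time: 8.12
ee_pos: [0.5384, 0.2149, 0.1168]
tcp_rot: [180.0, -0.0, -112.5]
wrist_force: [0.6, -0.5, -0.1]
opening: 0.0599
grasp_force: 0.0
```

```bash
python3 - <<'E'
from h import *
p,d,i,M=cam('wrist');save(p,'w3.png');np.savez('w3.npz',p=p,d=d,M=M)
hsv=cv2.cvtColor(p,cv2.COLOR_RGB2HSV)
m=cv2.inRange(hsv,(0,0,0),(180,255,75));m[300:]=0;c=big(m,(220,60,420,300))
a=cv2.approxPolyDP(c.astype(np.float32).reshape(-1,1,2),4,True).reshape(-1,2);print(a.tolist())
print((onplane(i,M,a,.01)*1000).round(1)[:,:2].tolist())
go([.540,.215,.12],-112.4)
E
```

```text
[[288.0, 184.0], [290.0, 236.0], [348.0, 235.0], [344.0, 180.0], [317.0, 169.0]]
[[542.3, 174.8], [553.8, 203.4], [522.0, 215.9], [512.2, 184.8], [523.9, 173.3]]
off [-0.009, -0.013, -0.029] yaw -0.0006 z [0.5385 0.2147 0.1171] [ 1.7999e+02 -2.0000e-02 -1.1251e+02]
```

View pics/w3.png

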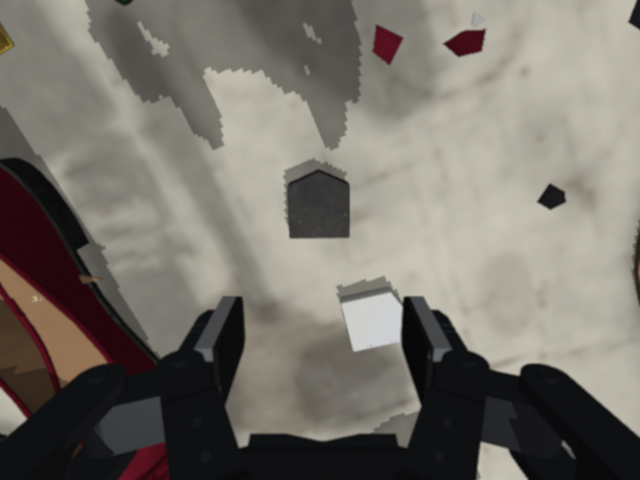

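>>> {"fn": "servo_tool", "kwargs": {
  "rows": [
    {"offset": [0.007, -0.012, 0.5], "yaw": -0.004, "claw": 0.45},
    {"offset": [0.007, -0.012, 0.8], "yaw": -0.004, "claw": 0.45},
    {"offset": [0.007, -0.012, 0.93], "yaw": -0.004, "claw": 0.45},
    {"offset": [0.007, -0.012, 0.93], "yaw": -0.004, "claw": 0.45},
    {"offset": [0.007, -0.012, 0.93], "yaw": -0.004, "claw": 0.45}
  ]
}}

```text
time: 8.8
ee_pos: [0.5402, 0.2146, 0.0259]
tcp_rot: [-179.9, 0.1, -111.7]
wrist_force: [0.2, -0.6, -0.2]
opening: 0.0469
grasp_force: 0.0
```

>>> {"fn": "servo_tool", "kwargs": {
  "rows": [
    {"offset": [0, 0, 0.02], "yaw": 0, "claw": 0.45},
    {"offset": [0, 0, 0.02], "yaw": 0, "claw": 0.45}
  ]
}}

```text
time: 9.05
ee_pos: [0.5395, 0.2146, 0.0228]
tcp_rot: [-180.0, 0.0, -111.7]
wrist_force: [-0.1, 0.7, 0.0]
opening: 0.0475
grasp_force: 0.0
```

>>> {"fn": "servo_tool", "kwargs": {
  "rows": [
    {"offset": [0, 0, 0.02], "yaw": 0, "claw": 0.45},
    {"offset": [0, 0, 0.02], "yaw": 0, "claw": 0.45}
  ]
}}

```text
time: 9.3
ee_pos: [0.5392, 0.2145, 0.0201]
tcp_rot: [180.0, -0.0, -111.7]
wrist_force: [-1.2, -0.2, 0.2]
opening: 0.0471
grasp_force: 0.0
```

>>> {"fn": "servo_tool", "kwargs": {
  "rows": [
    {"offset": [0.01, 0, 0.015], "yaw": 0, "claw": 0.53},
    {"offset": [0.01, 0, 0.015], "yaw": 0, "claw": 0.53},
    {"offset": [0.01, 0, 0.015], "yaw": 0, "claw": 0.53}
  ]
}}

```text
time: 9.68
ee_pos: [0.5396, 0.2143, 0.0205]
tcp_rot: [-179.9, 0.1, -111.7]
wrist_force: [-1.9, 2.0, 9.9]
opening: 0.0404
grasp_force: 5.3
```

>>> {"fn": "servo_tool", "kwargs": {
  "rows": [
    {"offset": [0, 0, 0.015], "yaw": 0, "claw": 0.53},
    {"offset": [0, 0, 0.015], "yaw": 0, "claw": 0.53}
  ]
}}

```text
time: 9.93
ee_pos: [0.5396, 0.2143, 0.0204]
tcp_rot: [-179.9, 0.2, -111.7]
wrist_force: [-7.5, -0.8, 22.9]
opening: 0.0402
grasp_force: 11.1
```

>>> {"fn": "servo_tool", "kwargs": {
  "rows": [
    {"offset": [0, 0, -0.043], "yaw": 0, "claw": 0.53},
    {"offset": [0, 0, -0.043], "yaw": 0, "claw": 0.53},
    {"offset": [0, 0, -0.043], "yaw": 0, "claw": 0.8},
    {"offset": [0, 0, -0.043], "yaw": 0, "claw": 0.8},
    {"offset": [0, 0, -0.043], "yaw": 0, "claw": 0.8},
    {"offset": [0, 0, -0.043], "yaw": 0, "claw": 0.8}
  ],
  "squeeze": 30
}}

```text
time: 10.68
ee_pos: [0.539, 0.2135, 0.0217]
tcp_rot: [-180.0, -0.0, -111.7]
wrist_force: [-1.5, -0.8, 5.1]
opening: 0.0349
grasp_force: 29.7
```

>>> {"fn": "servo_tool", "kwargs": {
  "rows": [
    {"offset": [0, 0, -0.2], "yaw": 0, "claw": 0.8},
    {"offset": [0, 0, -0.5], "yaw": 0, "claw": 0.8},
    {"offset": [0, 0, -0.8], "yaw": 0, "claw": 0.8}
  ],
  "squeeze": 25
}}

```text
time: 11.05
ee_pos: [0.5386, 0.2134, 0.1016]
tcp_rot: [179.9, -0.1, -111.7]
wrist_force: [1.1, 0.6, -0.6]
opening: 0.0346
grasp_force: 29.3
```

>>> {"fn": "servo_tool", "kwargs": {
  "rows": [
    {"offset": [0.42, -0.315, 0], "yaw": 0, "claw": 0.8},
    {"offset": [0.838, -0.63, 0], "yaw": 0, "claw": 0.8},
    {"offset": [0.838, -0.63, 0], "yaw": 0, "claw": 0.8}
  ]
}}

```text
time: 11.42
ee_pos: [0.5669, 0.1095, 0.1009]
tcp_rot: [180.0, -0.1, -111.9]
wrist_force: [0.3, 0.5, -0.6]
opening: 0.0347
grasp_force: 29.2
```

>>> {"fn": "servo_tool", "kwargs": {
  "rows": [
    {"offset": [0.42, -0.315, 0], "yaw": 0.05, "claw": 0.8},
    {"offset": [0.838, -0.63, 0], "yaw": 0.1, "claw": 0.8},
    {"offset": [0.838, -0.63, 0], "yaw": 0.15, "claw": 0.8},
    {"offset": [0.838, -0.63, 0], "yaw": 0.2, "claw": 0.8},
    {"offset": [0.838, -0.63, 0], "yaw": 0.25, "claw": 0.8},
    {"offset": [0.838, -0.63, 0], "yaw": 0.299, "claw": 0.8},
    {"offset": [0.838, -0.63, 0], "yaw": 0.299, "claw": 0.8}
  ]
}}

```text
time: 12.3
ee_pos: [0.5938, 0.0119, 0.101]
tcp_rot: [180.0, -0.0, -165.4]
wrist_force: [0.2, -0.2, -0.3]
opening: 0.0346
grasp_force: 29.3
```

```bash
python3 - <<'E'
from h import *
p,d,i,M=cam('wrist');save(p,'w4.png')
go([.5942,.0112,.0617],-165.5);o=get_obs();print(o['q'],o['opening'],o['grasp_force'])
E
```

```text
off [-0.003, -0.007, 0.394] yaw 0.001 z [0.5938 0.0118 0.1011] [ 1.7998e+02 -4.0000e-02 -1.6532e+02]
[ 1.13783141e+00  1.07191049e+01 -3.68647643e-01  7.89514306e+01
  7.77176749e-03 -1.35444731e+01] 0.034422809109109755 29.253049409016967
```

View pics/w4.png

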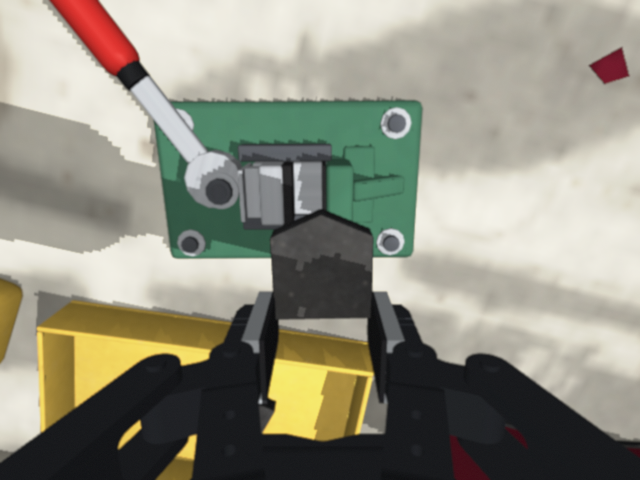

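The lift is held flat and square, nose (322,212) over the jaws, breast at row 318; the lever at top left is open. The tray rim (row ~305–370) is near the fingers, so check clearance.

```bash
python3 - <<'E'
from h import *
p,d,i,M=cam('wrist')
hsv=cv2.cvtColor(p,cv2.COLOR_RGB2HSV);m=cv2.inRange(hsv,(18,110,60),(35,255,255))>0
v,u=np.nonzero(m&(d>0));P=(M[:3,3]+ray(i,M,np.c_[u,v])*d[v,u][:,None])*1000
a=np.radians(14.5);q=P[:,:2]-[557.8,-3.3];X=q@[np.cos(a),np.sin(a)];Y=q@[-np.sin(a),np.cos(a)]
for y in range(-60,60,10):
    k=abs(Y-y)<5
    if k.sum()>30: print(y,X[k].min().round(1),P[k,2].max().round(1),X[k&(P[:,2]>15)].min() if (k&(P[:,2]>15)).any() else None)
m=cv2.inRange(hsv,(0,0,0),(180,255,75));m[320:]=0;c=None
v,u=np.nonzero(m);P=(M[:3,3]+ray(i,M,np.c_[u,v])*d[v,u][:,None])*1000
k=(P[:,2]>75)&(P[:,2]<100)&(u>268)&(u<376);P=P[k];q=P[:,:2]-[557.8,-3.3];X=q@[np.cos(a),np.sin(a)];Y=q@[-np.sin(a),np.cos(a)]
print('lift top z',np.median(P[:,2]),'X',np.percentile(X,[.2,99.8]),'Y',np.percentile(Y,[1,99]))
E
```

```text
-60 83.3 33.2 83.33498139774397
-50 25.2 152.8 25.242217302103743
-40 25.2 150.8 25.16669805039687
-30 25.8 140.5 25.819662943253856
-20 20.1 168.7 20.121810846912396
-10 20.4 159.2 20.40025122087698
0 26.8 153.9 26.80508219673797
10 26.7 154.4 26.676068506720142
20 46.1 105.7 46.12558276416111
30 98.2 32.9 98.23384453365107
lift top z 88.76964559464376 X [-3.6465607  35.43684844] Y [-12.32018841  22.98879802]
```

>>> {"fn": "servo_tool", "kwargs": {
  "rows": [
    {"offset": [-0.003, -0.007, 0.2], "yaw": 0.001, "claw": 0.8},
    {"offset": [-0.003, -0.007, 0.36], "yaw": 0.001, "claw": 0.8},
    {"offset": [-0.003, -0.007, 0.391], "yaw": 0.001, "claw": 0.8},
    {"offset": [-0.003, -0.007, 0.391], "yaw": 0.001, "claw": 0.8}
  ],
  "squeeze": 25
}}

```text
time: 12.9
ee_pos: [0.5944, 0.0107, 0.0626]
tcp_rot: [180.0, -0.0, -165.7]
wrist_force: [0.4, 0.3, -0.2]
opening: 0.0343
grasp_force: 29.3
```

>>> {"fn": "servo_tool", "kwargs": {
  "rows": [
    {"offset": [0, 0, 0.035], "yaw": 0, "claw": 0.8},
    {"offset": [-0.006, 0, 0.065], "yaw": 0, "claw": 0.8},
    {"offset": [0.006, 0, 0.095], "yaw": 0, "claw": 0.8},
    {"offset": [0.018, 0, 0.121], "yaw": 0, "claw": 0.8},
    {"offset": [0.035, 0, 0.133], "yaw": 0, "claw": 0.8},
    {"offset": [0.053, 0, 0.144], "yaw": 0, "claw": 0.8}
  ]
}}

```text
time: 13.65
ee_pos: [0.5929, 0.0098, 0.0509]
tcp_rot: [-179.9, 0.5, -165.7]
wrist_force: [12.0, 2.9, 7.2]
opening: 0.0345
grasp_force: 34.0
```

>>> {"fn": "servo_tool", "kwargs": {
  "rows": [
    {"offset": [0.018, 0, 0.006], "yaw": 0, "claw": 0.8},
    {"offset": [0.036, 0, 0.011], "yaw": 0, "claw": 0.8},
    {"offset": [0.046, 0, 0.014], "yaw": 0, "claw": 0.8},
    {"offset": [0.057, 0, 0.015], "yaw": 0, "claw": 0.8}
  ]
}}

```text
time: 14.15
ee_pos: [0.5895, 0.0087, 0.0507]
tcp_rot: [-179.9, 0.8, -165.7]
wrist_force: [18.1, 5.1, 10.3]
opening: 0.0343
grasp_force: 36.5
```

```bash
python3 - <<'E'
from h import *
o=get_obs();q=o['ee_pos'][:2]*1000-[557.8,-3.3];a=np.radians(14.5)
print(q@[np.cos(a),np.sin(a)],q@[-np.sin(a),np.cos(a)],o['ee_pos'],o['wrist_force'])
p,d,i,M=cam('wrist');save(p[150:480,120:520],'w5.png')
E
```

```text
33.691844708747695 3.732415995844336 [0.58948416 0.00874929 0.05074763] [18.11671057  5.13450291 10.31659731]
```

View pics/w5.png

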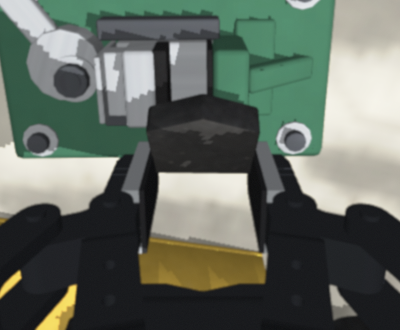

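>>> {"fn": "servo_tool", "kwargs": {
  "rows": [
    {"offset": [0.02, 0, 0.012], "yaw": 0, "claw": 0.8},
    {"offset": [0.04, 0, 0.024], "yaw": 0, "claw": 0.8},
    {"offset": [0.06, 0, 0.032], "yaw": 0, "claw": 0.8},
    {"offset": [0.08, 0, 0.036], "yaw": 0, "claw": 0.8},
    {"offset": [0.08, 0, 0.036], "yaw": 0, "claw": 0.8}
  ]
}}

```text
time: 14.82
ee_pos: [0.5853, 0.0075, 0.0497]
tcp_rot: [-179.9, 1.3, -165.6]
wrist_force: [29.0, 8.3, 14.2]
opening: 0.0347
grasp_force: 43.8
```

```bash
cat >> h.py <<'E'
def lift():
    o=get_obs();q=o['ee_pos'][:2]*1000-[557.8,-3.3];a=np.radians(14.5);c,s=np.cos(a),np.sin(a)
    print('tcp_c',(q@[c,s]).round(1),(q@[-s,c]).round(1),(o['ee_pos'][2]*1000).round(1),o['wrist_force'].round(1),o['opening'])
    p,d,i,M=cam('wrist');hsv=cv2.cvtColor(p,cv2.COLOR_RGB2HSV)
    v,u=np.nonzero((hsv[...,2]<85)&(hsv[...,1]<90)&(d>0));k=(u>282)&(u<358)&(v<400)&(v>150);u,v=u[k],v[k]
    P=(M[:3,3]+ray(i,M,np.c_[u,v])*d[v,u][:,None])*1000
    q=P[:,:2]-[557.8,-3.3];Q=np.c_[q@[c,s],q@[-s,c],P[:,2]];return p,u,v,Q
E
python3 - <<'E'
from h import *
p,u,v,Q=lift()
for r in range(200,400,8):
    k=(v>=r)&(v<r+3)
    if k.sum()>20: print(r,np.median(Q[k],0).round(1),k.sum())
E
```

```text
tcp_c 29.3 3.6 49.7 [29.   8.3 14.2] 0.0346534680267334
200 [-13.7   1.9  20.2] 101
208 [-13.6  -8.4  32.2] 36
216 [-12.4  -8.3  38.5] 39
224 [-9.7 -8.3 38.1] 38
232 [-6.7 -8.3 38.2] 42
240 [-3.9 -8.3 38.6] 42
248 [-1.  -8.3 38.4] 45
256 [ 2.1 -8.2 38.3] 45
264 [-1.6  2.3 53.6] 157
272 [ 0.5  2.9 54.9] 224
280 [ 2.3  2.9 56.8] 225
288 [ 4.1  2.9 58.7] 225
296 [ 7.1  2.9 57.9] 225
304 [12.5  2.8 53. ] 223
312 [18.4  2.7 47.6] 225
320 [24.8  2.7 41.9] 224
328 [31.1 12.3 36.4] 23
```

>>> {"fn": "servo_tool", "kwargs": {
  "rows": [
    {"offset": [-0.15, 0, -0.05], "yaw": 0, "claw": 0.8},
    {"offset": [-0.2, 0, -0.3], "yaw": 0, "claw": 0.8},
    {"offset": [-0.2, 0, -0.9], "yaw": 0, "claw": 0.8},
    {"offset": [-0.2, 0, -0.9], "yaw": 0, "claw": 0.8}
  ],
  "squeeze": 30
}}

```text
time: 15.38
ee_pos: [0.5978, 0.0109, 0.1384]
tcp_rot: [-179.9, 0.5, -165.7]
wrist_force: [-1.4, 0.2, -0.7]
opening: 0.0348
grasp_force: 41.9
```

```bash
python3 - <<'E'
from h import *
p,d,i,M=cam('top')
for u0 in (215,235,255,265,275,300):
    v=np.arange(355,420,3);uv=np.c_[np.full(len(v),u0),v];P=(M[:3,3]+ray(i,M,uv)*d[v,u0][:,None])*1000
    print(u0,[tuple(x) for x in P.round().astype(int)[:,[0,1,2]].tolist()][3::1])
o=get_obs();print(o['q'].round(1),o['ee_pos'],o['opening'])
E
```

```text
215 [(283, 287, -3), (276, 286, 2), (270, 286, -1), (264, 286, 1), (257, 285, 1), (250, 286, -2), (244, 285, 0), (159, 465, -814), (147, 466, -822), (136, 464, -813), (125, 465, -817), (113, 465, -819), (102, 464, -815), (91, 463, -815), (79, 464, -821), (67, 465, -823), (57, 462, -814), (46, 463, -817), (33, 465, -828)]
235 [(283, 242, -1), (277, 242, 1), (270, 242, -1), (264, 242, -2), (257, 242, -3), (251, 241, 1), (245, 241, 3), (238, 242, -2), (147, 388, -821), (137, 386, -812), (126, 386, -813), (114, 387, -819), (103, 386, -812), (91, 386, -816), (79, 388, -825), (69, 386, -820), (58, 385, -815), (46, 386, -821), (36, 385, -814)]
255 [(283, 198, 0), (277, 198, 3), (270, 198, -3), (264, 198, -3), (257, 198, -2), (251, 198, -1), (245, 197, 2), (159, 310, -819), (148, 310, -815), (137, 310, -819), (125, 311, -827), (115, 309, -815), (104, 308, -810), (92, 309, -817), (79, 310, -827), (69, 309, -818), (59, 308, -813), (47, 309, -817), (36, 308, -816)]
265 [(283, 176, 0), (277, 176, 0), (271, 176, 2), (264, 176, 0), (258, 176, 1), (251, 176, 0), (245, 176, 0), (159, 272, -822), (14
[... 228 characters left out ...]
, 154, 1), (264, 154, 1), (258, 154, 1), (251, 154, -3), (245, 154, -1), (160, 233, -817), (148, 233, -818), (136, 234, -824), (125, 233, -824), (114, 233, -820), (103, 233, -821), (91, 233, -824), (80, 233, -822), (69, 233, -822), (58, 233, -822), (48, 232, -816), (36, 232, -819)]
300 [(283, 100, 1), (277, 100, -2), (270, 100, -2), (264, 100, 3), (258, 100, -1), (251, 100, 2), (245, 100, 0), (168, 133, -732), (158, 133, -725), (148, 132, -714), (138, 132, -712), (127, 132, -717), (116, 133, -722), (105, 133, -723), (95, 132, -716), (83, 133, -725), (74, 132, -718), (62, 133, -723), (103, 118, -405)]
[  1.   10.4   3.1  82.4  -0.  -13.2] [0.5967598  0.01092188 0.13558805] 0.03439674867915116
```

```bash
cat >> h.py <<'E'
def hand(rows=range(150,400,6)):
    p,d,i,_=cam('wrist');H=np.array(i['hand_eye']);hsv=cv2.cvtColor(p,cv2.COLOR_RGB2HSV)
    v,u=np.nonzero((hsv[...,2]<95)&(hsv[...,1]<90)&(d>0));k=(u>282)&(u<358)&(v<400);u,v=u[k],v[k]
    Q=(H[:3,3]+ray(i,H,np.c_[u,v])*d[v,u][:,None])*1000
    k=(Q[:,2]<45)&(Q[:,2]>-60)
    for r in rows:
        m=k&(v>=r)&(v<r+3)
        if m.sum()>60: print(r,np.median(Q[m],0).round(1),m.sum())
    return p
E
python3 - <<'E'
from h import *
hand();go([.596,.011,.1356],-165.7)
E
```

```text
264 [30.7 -0.5 -4.4] 187
270 [29.1 -0.8 -5.3] 224
276 [27.8 -0.8 -6.9] 223
282 [26.5 -0.7 -8.4] 224
288 [24.9 -0.7 -9.5] 225
294 [22.1 -0.8 -7.6] 222
300 [18.5 -0.8 -4.4] 225
306 [14.5 -0.8 -0.7] 223
312 [10.3 -0.9  2.9] 223
318 [ 5.8 -0.9  6.9] 225
324 [ 0.9 -0.9 11.3] 225
off [-0.002, 0.001, -0.02] yaw -0.0001 z [0.5958 0.0109 0.1336] [-1.7998e+02  9.0000e-02 -1.6572e+02]
```

```bash
python3 - <<'E'
from h import *
p,d,i,_=cam('wrist');H=np.array(i['hand_eye'])
for r in range(258,350,4):
    Q=(H[:3,3]+ray(i,H,[[323,r]])[0]*np.median(d[r,315:331]))*1000
    print(r,p[r,323],Q.round(1))
E
```

```text
258 [153 150 140] [-19.4   0.3 134.6]
262 [29 29 30] [31.9  0.1 -5. ]
266 [30 29 31] [31.1  0.1 -6.3]
270 [33 33 34] [30.1  0.1 -6.9]
274 [37 38 39] [29.3  0.1 -8.1]
278 [36 36 37] [28.6  0.1 -9.6]
282 [38 38 39] [ 27.5   0.1 -10. ]
286 [57 56 56] [ 26.6   0.1 -10.9]
290 [57 57 56] [ 25.    0.1 -10.1]
294 [39 38 37] [22.8  0.1 -8.3]
298 [36 35 34] [20.2  0.1 -5.7]
302 [35 35 34] [17.9  0.1 -3.9]
306 [33 32 32] [15.1  0.1 -1.1]
310 [32 33 32] [12.5  0.2  0.9]
314 [35 34 34] [9.7 0.2 3.4]
318 [33 33 33] [6.6 0.2 6.3]
322 [32 31 30] [3.4 0.2 9.1]
326 [32 32 32] [ 0.1  0.2 12.1]
330 [217 188  82] [-55.4   0.3 103. ]
334 [237 222 101] [-74.9   0.3 130.7]
338 [239 228 103] [-78.5   0.3 131.3]
342 [239 226 103] [-81.7   0.3 131.3]
346 [239 227 103] [-84.9   0.3 131.3]
```

>>> {"fn": "servo_tool", "kwargs": {
  "rows": [
    {"offset": [0.4, 0.37, 0], "yaw": 0, "claw": 0.8},
    {"offset": [0.82, 0.75, 0], "yaw": 0, "claw": 0.8},
    {"offset": [0.82, 0.75, 0], "yaw": 0, "claw": 0.8}
  ]
}}

```text
time: 15.9
ee_pos: [0.494, 0.0644, 0.1314]
tcp_rot: [180.0, -0.2, -165.6]
wrist_force: [0.9, -0.2, 0.1]
opening: 0.0349
grasp_force: 41.9
```

>>> {"fn": "servo_tool", "kwargs": {
  "rows": [
    {"offset": [0.4, 0.37, 0], "yaw": 0, "claw": 0.8},
    {"offset": [0.82, 0.75, 0], "yaw": 0, "claw": 0.8},
    {"offset": [0.82, 0.75, 0], "yaw": 0, "claw": 0.8}
  ]
}}

```text
time: 16.27
ee_pos: [0.3974, 0.1166, 0.1322]
tcp_rot: [180.0, -0.1, -165.6]
wrist_force: [0.9, 0.8, -0.3]
opening: 0.0345
grasp_force: 41.9
```

>>> {"fn": "servo_tool", "kwargs": {
  "rows": [
    {"offset": [0.4, 0.37, 0], "yaw": 0, "claw": 0.8},
    {"offset": [0.82, 0.75, 0], "yaw": 0, "claw": 0.8},
    {"offset": [0.82, 0.75, 0], "yaw": 0, "claw": 0.8}
  ]
}}

```text
time: 16.65
ee_pos: [0.3002, 0.1692, 0.1326]
tcp_rot: [180.0, -0.0, -165.5]
wrist_force: [-0.4, -0.2, -0.7]
opening: 0.0345
grasp_force: 41.9
```

>>> {"fn": "servo_tool", "kwargs": {
  "rows": [
    {"offset": [0.4, 0.37, 0], "yaw": 0, "claw": 0.8},
    {"offset": [0.81, 0.74, 0], "yaw": 0, "claw": 0.8},
    {"offset": [0.81, 0.74, 0], "yaw": 0, "claw": 0.8}
  ]
}}

```text
time: 17.02
ee_pos: [0.2035, 0.2215, 0.1328]
tcp_rot: [180.0, 0.0, -165.4]
wrist_force: [1.1, 0.2, -1.1]
opening: 0.0344
grasp_force: 41.9
```

>>> {"fn": "servo_tool", "kwargs": {
  "rows": [
    {"offset": [0, 0, 0], "yaw": -0.055, "claw": 0.8},
    {"offset": [0, 0, 0], "yaw": -0.11, "claw": 0.8},
    {"offset": [0, 0, 0], "yaw": -0.165, "claw": 0.8},
    {"offset": [0, 0, 0], "yaw": -0.22, "claw": 0.8},
    {"offset": [0, 0, 0], "yaw": -0.275, "claw": 0.8},
    {"offset": [0, 0, 0], "yaw": -0.33, "claw": 0.8},
    {"offset": [0, 0, 0], "yaw": -0.385, "claw": 0.8},
    {"offset": [0, 0, 0], "yaw": -0.44, "claw": 0.8},
    {"offset": [0, 0, 0], "yaw": -0.46, "claw": 0.8},
    {"offset": [0, 0, 0], "yaw": -0.46, "claw": 0.8}
  ]
}}

```text
time: 18.27
ee_pos: [0.2062, 0.2197, 0.1327]
tcp_rot: [180.0, -0.0, -83.1]
wrist_force: [-0.4, -0.5, -0.2]
opening: 0.0345
grasp_force: 41.8
```

>>> {"fn": "servo_tool", "kwargs": {
  "rows": [
    {"offset": [0, 0, 0], "yaw": -0.055, "claw": 0.8},
    {"offset": [0, 0, 0], "yaw": -0.11, "claw": 0.8},
    {"offset": [0, 0, 0], "yaw": -0.165, "claw": 0.8},
    {"offset": [0, 0, 0], "yaw": -0.22, "claw": 0.8},
    {"offset": [0, 0, 0], "yaw": -0.275, "claw": 0.8},
    {"offset": [0, 0, 0], "yaw": -0.33, "claw": 0.8},
    {"offset": [0, 0, 0], "yaw": -0.385, "claw": 0.8},
    {"offset": [0, 0, 0], "yaw": -0.44, "claw": 0.8},
    {"offset": [0, 0, 0], "yaw": -0.46, "claw": 0.8},
    {"offset": [0, 0, 0], "yaw": -0.46, "claw": 0.8}
  ]
}}

```text
time: 19.52
ee_pos: [0.2055, 0.2198, 0.1328]
tcp_rot: [180.0, 0.0, -0.3]
wrist_force: [0.7, -0.6, -1.1]
opening: 0.0347
grasp_force: 41.8
```

```bash
python3 - <<'E'
from h import *
go([.205,.22,.05],0);print(get_obs()['q'].round(1))
p,d,i,M=cam('wrist')
# bench edge: depth jump along columns
for u in (150,200,450,500):
    r=[ (v,(M[:3,3]+ray(i,M,[[u,v]])[0]*d[v,u])*1000) for v in range(100,470,3) if d[v,u]>0]
    b=[q for v,q in r if abs(q[2])<8]; print(u,min(b,key=lambda q:q[0]).round(1) if b else None)
E
```

```text
off [-0.005, -0.002, 0.828] yaw -0.0016 z [0.2055 0.2198 0.1328] [179.98   0.    -0.29]
[  46.9  -31.3  -33.    88.4   -0.  -132.8]
150 [241.3 327.5  -1.1]
200 [241.1 296.5  -1.4]
450 [ 32.4 121.7  -1.1]
500 [110.1  92.4  -0.8]
```

>>> {"fn": "servo_tool", "kwargs": {
  "rows": [
    {"offset": [-0.005, 0, 0.4], "yaw": 0, "claw": 0.8},
    {"offset": [-0.005, 0, 0.8], "yaw": 0, "claw": 0.8},
    {"offset": [-0.005, 0, 0.8], "yaw": 0, "claw": 0.8}
  ],
  "squeeze": 25
}}

```text
time: 19.95
ee_pos: [0.2034, 0.2187, 0.051]
tcp_rot: [179.8, 0.2, -0.2]
wrist_force: [-0.2, -0.5, 0.9]
opening: 0.0346
grasp_force: 41.8
```

>>> {"fn": "servo_tool", "kwargs": {
  "rows": [
    {"offset": [0, 0, 0.25], "yaw": 0, "claw": 0.8},
    {"offset": [0, 0, 0.48], "yaw": 0, "claw": 0.8},
    {"offset": [0, 0, 0.48], "yaw": 0, "claw": 0.8},
    {"offset": [0, 0, 0.48], "yaw": 0, "claw": 0.8}
  ]
}}

```text
time: 20.45
ee_pos: [0.2049, 0.2206, 0.0067]
tcp_rot: [-179.9, -0.1, -0.2]
wrist_force: [0.1, 0.5, -0.6]
opening: 0.0345
grasp_force: 41.8
```

>>> {"fn": "servo_tool", "kwargs": {
  "rows": [
    {"offset": [0.05, 0, 0], "yaw": 0, "claw": 0.8},
    {"offset": [0.1, 0, 0], "yaw": 0, "claw": 0.8},
    {"offset": [0.13, 0, 0], "yaw": 0, "claw": 0.8},
    {"offset": [0.15, 0, 0.02], "yaw": 0, "claw": 0.8},
    {"offset": [0.17, 0, 0.04], "yaw": 0, "claw": 0.8},
    {"offset": [0.19, 0, 0.06], "yaw": 0, "claw": 0.8},
    {"offset": [0.19, 0, 0.06], "yaw": 0, "claw": 0.8}
  ]
}}

```text
time: 21.32
ee_pos: [0.2221, 0.22, -0.0005]
tcp_rot: [-180.0, 0.2, -0.1]
wrist_force: [-12.9, -1.1, 14.1]
opening: 0.0343
grasp_force: 50.7
```

```bash
python3 - <<'E'
from h import *
hand();go([.2317,.22,-.0056],0)
E
```

```text
282 [21.1 -0.2  1.4] 202
288 [ 24.2  -0.6 -10.2] 224
294 [ 22.7  -0.6 -11.1] 225
300 [ 21.2  -0.6 -12.2] 225
306 [ 19.9  -0.6 -13.2] 225
312 [ 18.4  -0.6 -14.4] 224
318 [ 15.5  -0.6 -12.5] 223
324 [ 4.8 -0.7  2.6] 225
off [0.097, -0.001, 0.05] yaw -0.0005 z [ 0.2221  0.2199 -0.0006] [-1.7997e+02  2.0000e-01 -1.0000e-01]
```

>>> {"fn": "servo_tool", "kwargs": {
  "rows": [
    {"offset": [0.02, 0, 0.02], "yaw": 0, "claw": 0.8},
    {"offset": [0.04, 0, 0.035], "yaw": 0, "claw": 0.8},
    {"offset": [0.06, 0, 0.045], "yaw": 0, "claw": 0.8},
    {"offset": [0.08, 0, 0.055], "yaw": 0, "claw": 0.8},
    {"offset": [0.1, 0, 0.06], "yaw": 0, "claw": 0.8},
    {"offset": [0.12, 0, 0.06], "yaw": 0, "claw": 0.8},
    {"offset": [0.13, 0, 0.06], "yaw": 0, "claw": 0.8}
  ]
}}

```text
time: 22.25
ee_pos: [0.2292, 0.2198, -0.0067]
tcp_rot: [-179.9, 1.1, 0.1]
wrist_force: [-60.2, 3.4, 44.3]
opening: 0.0352
grasp_force: 83.6
```

```bash
python3 - <<'E'
from h import *
hand(range(250,400,4));go([.2317,.22,-.0056],0)
E
```

```text
310 [13.9  1.1 -4.7] 192
314 [12.8 -0.7 -5.1] 223
318 [11.4 -0.7 -5.2] 225
322 [ 13.3  -0.6 -11. ] 224
326 [ 15.1  -0.6 -16.1] 225
330 [ 14.6  -0.6 -17.7] 225
334 [ 13.5  -0.6 -18.1] 224
338 [ 12.5  -0.6 -18.3] 225
342 [ 11.5  -0.6 -19. ] 225
346 [ 10.2  -0.6 -19.1] 225
350 [  9.2  -0.6 -19.7] 224
354 [  8.3  -0.6 -20. ] 224
358 [  7.3  -0.3 -20.5] 208
off [0.025, -0.002, -0.011] yaw 0.0003 z [ 0.2292  0.2198 -0.0067] [-1.7988e+02  1.0700e+00  6.0000e-02]
```

>>> {"fn": "servo_tool", "kwargs": {
  "rows": [
    {"offset": [-0.1, 0, 0], "yaw": 0, "claw": 0.8},
    {"offset": [-0.25, 0, -0.05], "yaw": 0, "claw": 0.8},
    {"offset": [-0.3, 0, -0.5], "yaw": 0, "claw": 0.8},
    {"offset": [-0.3, 0, -1.0], "yaw": 0, "claw": 0.8},
    {"offset": [-0.3, 0, -1.0], "yaw": 0, "claw": 0.8}
  ],
  "squeeze": 30
}}

```text
time: 22.92
ee_pos: [0.2071, 0.2213, 0.0965]
tcp_rot: [-179.8, -0.2, -0.1]
wrist_force: [-0.6, 0.3, -1.6]
opening: 0.0344
grasp_force: 73.7
```

```bash
python3 - <<'E'
from h import *
p=hand(range(250,400,4));save(p[200:480,120:520],'w6.png');o=get_obs();print(o['ee_pos'],o['opening'])
E
```

```text
310 [ 4.1 -0.8 13.8] 225
314 [ 8.3 -0.7  3.2] 225
318 [11.8 -0.7 -5.8] 225
322 [ 14.8  -0.6 -13.7] 225
326 [ 15.5  -0.6 -17.1] 225
330 [ 14.4  -0.6 -17.6] 224
334 [ 13.4  -0.6 -18.1] 224
338 [ 12.4  -0.6 -18.5] 225
342 [ 11.3  -0.6 -18.8] 223
346 [ 10.3  -0.6 -19.1] 225
350 [  9.2  -0.6 -19.6] 224
354 [  8.2  -0.6 -20.1] 225
358 [  7.7  -0.  -21.1] 134
[0.20660381 0.22064037 0.09452302] 0.03461526199184439
```

View pics/w6.png

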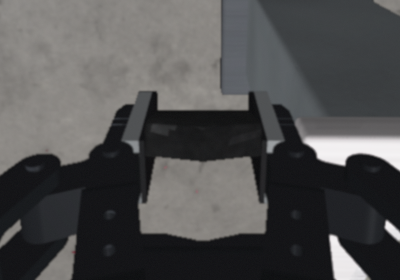

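>>> {"fn": "servo_tool", "kwargs": {
  "rows": [
    {"offset": [0.4, 0.28, -0.2], "yaw": 0, "claw": 0.8},
    {"offset": [0.88, 0.57, -0.25], "yaw": 0, "claw": 0.8},
    {"offset": [0.88, 0.57, -0.25], "yaw": 0, "claw": 0.8}
  ]
}}

```text
time: 23.35
ee_pos: [0.2958, 0.1606, 0.1172]
tcp_rot: [179.9, 0.0, -0.5]
wrist_force: [0.2, -0.4, -0.7]
opening: 0.0348
grasp_force: 73.7
```

>>> {"fn": "servo_tool", "kwargs": {
  "rows": [
    {"offset": [0.44, 0.28, 0], "yaw": 0, "claw": 0.8},
    {"offset": [0.88, 0.57, 0], "yaw": 0, "claw": 0.8},
    {"offset": [0.88, 0.57, 0], "yaw": 0, "claw": 0.8}
  ]
}}

```text
time: 23.72
ee_pos: [0.3825, 0.1046, 0.1166]
tcp_rot: [179.9, 0.1, -0.3]
wrist_force: [-0.5, 0.2, 0.3]
opening: 0.0352
grasp_force: 73.7
```

>>> {"fn": "servo_tool", "kwargs": {
  "rows": [
    {"offset": [0.44, 0.28, 0], "yaw": 0, "claw": 0.8},
    {"offset": [0.88, 0.57, 0], "yaw": 0, "claw": 0.8},
    {"offset": [0.88, 0.57, 0], "yaw": 0, "claw": 0.8}
  ]
}}

```text
time: 24.1
ee_pos: [0.4702, 0.0483, 0.1165]
tcp_rot: [180.0, 0.1, -0.2]
wrist_force: [-0.8, 1.0, -0.6]
opening: 0.0345
grasp_force: 73.7
```

>>> {"fn": "servo_tool", "kwargs": {
  "rows": [
    {"offset": [0.44, 0.28, 0], "yaw": 0.05, "claw": 0.8},
    {"offset": [0.87, 0.57, 0], "yaw": 0.1, "claw": 0.8},
    {"offset": [0.87, 0.57, 0], "yaw": 0.15, "claw": 0.8},
    {"offset": [0.87, 0.57, 0], "yaw": 0.2, "claw": 0.8},
    {"offset": [0.87, 0.57, 0], "yaw": 0.25, "claw": 0.8},
    {"offset": [0.87, 0.57, 0], "yaw": 0.3, "claw": 0.8},
    {"offset": [0.87, 0.57, 0], "yaw": 0.35, "claw": 0.8},
    {"offset": [0.87, 0.57, 0], "yaw": 0.4, "claw": 0.8},
    {"offset": [0.87, 0.57, 0], "yaw": 0.419, "claw": 0.8},
    {"offset": [0.87, 0.57, 0], "yaw": 0.419, "claw": 0.8}
  ]
}}

```text
time: 25.35
ee_pos: [0.5555, -0.0069, 0.1177]
tcp_rot: [179.9, 0.0, -75.4]
wrist_force: [0.2, -0.2, -0.1]
opening: 0.0347
grasp_force: 73.7
```

```bash
python3 - <<'E'
from h import *
hand(range(300,400,8));go([.5581,-.0071,.060],-75.5);print(get_obs()['q'].round(1))
E
```

```text
316 [10.7 -0.3 -1.7] 225
324 [ 16.1  -0.1 -16. ] 225
332 [ 14.4  -0.1 -17.7] 225
340 [ 12.5  -0.1 -18.7] 225
348 [ 10.3  -0.1 -19.2] 225
356 [  8.4   0.7 -20.2] 191
off [0.005, -0.024, 0.578] yaw 0.0007 z [ 0.5557 -0.0072  0.1178] [ 1.7995e+02  2.0000e-02 -7.5370e+01]
[  -0.7    5.3   -4.5   80.2    0.  -105.4]
```

```bash
python3 - <<'E'
from h import *
p,d,i,M=cam('wrist');v,u=np.mgrid[100:400:1,150:500:1];v,u=v.ravel(),u.ravel()
P=(M[:3,3]+ray(i,M,np.c_[u,v])*d[v,u][:,None])*1000
a=np.radians(14.5);q=P[:,:2]-[557.8,-3.3];X=q@[np.cos(a),np.sin(a)];Y=q@[-np.sin(a),np.cos(a)];Z=P[:,2]
k=(Z>37.5)&(Z<43)&(abs(X)<25)&(abs(Y)<40)
for y in range(-40,30,2):
    m=k&(abs(Y-y)<1)
    if m.sum()>5: print(y,m.sum(),np.percentile(X[m],[2,98]).round(1),np.median(Z[m]).round(1))
k=(abs(Z-12)<2)&(abs(Y)<80)&(abs(X)<60);g=cv2.cvtColor(p,cv2.COLOR_RGB2HSV)[v,u];k&=(g[:,0]>45)&(g[:,0]<95)&(g[:,1]>70)
print('base X',np.percentile(X[k],[.5,99.5]),'Y',np.percentile(Y[k],[.5,99.5]))
E
```

```text
-32 168 [-10.9  11.8] 39.3
-30 45 [-10.5  11.9] 39.4
-24 49 [-11.5  12.1] 38.5
-22 218 [-12.6  13.5] 39.3
-20 207 [-12.6  13.6] 39.5
-18 197 [-12.6  13.7] 39.5
-16 200 [-12.7  13.7] 39.5
-14 186 [-12.7  13.7] 39.4
-12 186 [-12.9  13.3] 39.1
-10 188 [-12.9  13.5] 39.0
-8 56 [-12.8  13.3] 38.9
4 14 [-12.8   9.7] 38.7
6 177 [-13.   13.4] 38.5
8 190 [-12.6  13.1] 38.9
10 184 [-13.3  13.1] 39.5
12 181 [-13.1  13.5] 39.5
14 169 [-13.5  13.3] 39.5
16 172 [-13.1  13.3] 39.4
18 153 [-13.1  12.8] 39.3
20 10 [-11.3  12.2] 38.4
base X [-40.01455689  40.6910623 ] Y [-78.29796777  39.50056575]
```

>>> {"fn": "servo_tool", "kwargs": {
  "rows": [
    {"offset": [0.005, -0.024, 0.3], "yaw": 0.001, "claw": 0.8},
    {"offset": [0.005, -0.024, 0.5], "yaw": 0.001, "claw": 0.8},
    {"offset": [0.005, -0.024, 0.58], "yaw": 0.001, "claw": 0.8},
    {"offset": [0.005, -0.024, 0.62], "yaw": 0.001, "claw": 0.8},
    {"offset": [0.005, -0.024, 0.64], "yaw": 0.001, "claw": 0.8},
    {"offset": [0.005, -0.024, 0.64], "yaw": 0.001, "claw": 0.8}
  ],
  "squeeze": 25
}}

```text
time: 26.2
ee_pos: [0.5595, -0.0083, 0.0546]
tcp_rot: [-179.9, 0.0, -75.7]
wrist_force: [-0.7, 2.8, 0.2]
opening: 0.0346
grasp_force: 73.9
```

>>> {"fn": "servo_tool", "kwargs": {
  "rows": [
    {"offset": [0, 0, 0.03], "yaw": 0, "claw": 0.8},
    {"offset": [0, 0, 0.05], "yaw": 0, "claw": 0.8},
    {"offset": [0, 0, 0.05], "yaw": 0, "claw": 0.8}
  ]
}}

```text
time: 26.58
ee_pos: [0.5596, -0.0079, 0.0495]
tcp_rot: [-179.9, 0.1, -75.7]
wrist_force: [-0.6, 6.4, 4.9]
opening: 0.0348
grasp_force: 74.4
```

>>> {"fn": "servo_tool", "kwargs": {
  "rows": [
    {"offset": [0, 0, 0.02], "yaw": 0, "claw": 0.8},
    {"offset": [0.01, 0, 0.035], "yaw": 0, "claw": 0.8},
    {"offset": [0.02, 0, 0.045], "yaw": 0, "claw": 0.8},
    {"offset": [0.02, 0, 0.045], "yaw": 0, "claw": 0.8}
  ]
}}

```text
time: 27.08
ee_pos: [0.5601, -0.0083, 0.0466]
tcp_rot: [-179.8, 0.2, -75.6]
wrist_force: [-7.8, 16.1, 17.1]
opening: 0.0347
grasp_force: 75.9
```

```bash
python3 - <<'E'
from h import *
hand(range(290,400,6));go([.5581,-.0071,.044],-75.5)
E
```

```text
314 [ 8.5 -0.3  3.8] 223
320 [13.6 -0.2 -9.4] 224
326 [ 16.   -0.1 -16.9] 223
332 [ 14.5  -0.1 -17.7] 225
338 [ 13.   -0.1 -18.4] 224
344 [ 11.4  -0.1 -19. ] 224
350 [  9.8  -0.1 -19.7] 224
356 [  8.2  -0.1 -20.2] 223
off [-0.017, 0.016, 0.026] yaw -0.0006 z [ 0.5601 -0.0083  0.0466] [-179.83    0.23  -75.61]
```

>>> {"fn": "servo_tool", "kwargs": {
  "rows": [
    {"offset": [0, 0, 0], "yaw": 0, "claw": 0.5},
    {"offset": [0, 0, 0], "yaw": 0, "claw": 0.45},
    {"offset": [0, 0, 0], "yaw": 0, "claw": 0.45},
    {"offset": [0, 0, 0], "yaw": 0, "claw": 0.45}
  ]
}}

```text
time: 27.62
ee_pos: [0.5596, -0.0108, 0.0442]
tcp_rot: [180.0, -0.0, -75.7]
wrist_force: [0.7, -0.3, -0.6]
opening: 0.0472
grasp_force: 0.0
```

```bash
python3 - <<'E'
from h import *
hand(range(270,400,6));go([.5581,-.0071,.044],-75.5)
E
```

```text
288 [15.5  0.   9.5] 163
324 [ 3.8 -0.3  5.2] 224
330 [ 1.5 -0.3  5.3] 225
336 [-1.7 -0.3  6.5] 224
342 [-1.7 -0.3  2.7] 225
348 [-1.6 -0.3 -1.2] 224
354 [-1.4 -0.3 -4.8] 225
360 [-1.4 -0.2 -8.2] 225
366 [ -1.3  -0.2 -11.4] 225
372 [ -1.6  -0.2 -13.9] 225
378 [ -3.4  -0.2 -14.7] 224
384 [ -5.5  -0.2 -14.7] 224
390 [ -7.7  -0.2 -14.5] 224
396 [ -8.9  -1.  -15.7] 132
off [-0.039, 0.006, 0.003] yaw -0.0013 z [ 0.5597 -0.0108  0.0443] [179.98  -0.   -75.74]
```

>>> {"fn": "servo_tool", "kwargs": {
  "rows": [
    {"offset": [0, 0, -0.3], "yaw": 0, "claw": 0.45},
    {"offset": [0, 0, -0.6], "yaw": 0, "claw": 0.45},
    {"offset": [0, 0, -0.9], "yaw": 0, "claw": 0.45},
    {"offset": [0, 0, -0.9], "yaw": 0, "claw": 0.45}
  ]
}}

```text
time: 28.18
ee_pos: [0.5609, -0.0107, 0.137]
tcp_rot: [-179.8, -0.1, -75.7]
wrist_force: [-0.1, 0.3, -0.8]
opening: 0.0472
grasp_force: 0.0
```

>>> {"fn": "servo_tool", "kwargs": {
  "rows": [
    {"offset": [0.47, 0.38, 0], "yaw": 0.05, "claw": 0.45},
    {"offset": [0.934, 0.765, 0], "yaw": 0.1, "claw": 0.45},
    {"offset": [0.934, 0.765, 0], "yaw": 0.15, "claw": 0.45},
    {"offset": [0.934, 0.765, 0], "yaw": 0.2, "claw": 0.45},
    {"offset": [0.934, 0.765, 0], "yaw": 0.25, "claw": 0.45},
    {"offset": [0.934, 0.765, 0], "yaw": 0.299, "claw": 0.45},
    {"offset": [0.934, 0.765, 0], "yaw": 0.299, "claw": 0.45}
  ]
}}

```text
time: 29.05
ee_pos: [0.5083, -0.12, 0.1335]
tcp_rot: [179.9, -0.0, -129.5]
wrist_force: [-0.4, -0.5, 0.4]
opening: 0.0471
grasp_force: 0.0
```

```bash
cat >> h.py <<'E'
def check(box=(200,150,420,320)):
    p,d,i,M=cam('top');hsv=cv2.cvtColor(p,cv2.COLOR_RGB2HSV)
    a=np.radians(14.5);v,u=np.mgrid[200:275,310:400];v,u=v.ravel(),u.ravel()
    P=(M[:3,3]+ray(i,M,np.c_[u,v])*d[v,u][:,None])*1000;q=P[:,:2]-[557.8,-3.3];X=q@[np.cos(a),np.sin(a)];Y=q@[-np.sin(a),np.cos(a)]
    k=(P[:,2]>46)&(P[:,2]<75)&(abs(X)<30)&(abs(Y)<30);print('high pts',k.sum(),'X',X[k].round(),'Y',Y[k].round(),'Z',P[k,2].round())
E
python3 - <<'E'
from h import *
check()
p,d,i,M=cam('wrist');hsv=cv2.cvtColor(p,cv2.COLOR_RGB2HSV)
red=cv2.inRange(hsv,(0,150,90),(8,255,255))|cv2.inRange(hsv,(172,150,90),(180,255,255));c=big(red)
print('red',cv2.minAreaRect((onplane(i,M,c,.025)*1000)[:,:2].astype(np.float32)))
go([.5086,-.1202,.035],-129.5)
E
```

```text
high pts 86 X [ 17.  18.  17.  16.  15.  15.  14.  14.  13.  14.  12.  12.  11.  11.
  10.  11.  10.   9.   8.   8.   8.  10.   7.   7.   6.   6.   5.   4.
   4.   4.   3.   3.   4.   2.   2.   1.   0.   0.   2.   0.  -2.  -1.
  -1.  -3.  -2.  -4.  -3.  -4.  -3.  -5.  -5.  -6.  -6.  -5.  -7.  -6.
  -8.  -8.  -8.  -6.  -8.  -9.  -9. -10. -10. -11. -11. -12. -12. -12.
 -12. -13. -13. -14. -15. -13. -15. -14. -17. -16. -16. -17. -17. -17.
 -17. -18.] Y [-2.  4.  2.  0. -2.  5.  3.  1. -1. -4.  6.  3.  2. -1. -3.  6.  4.  2.
  0. -2. -4.  6.  5.  3.  1. -1. -3.  6.  3.  1. -1. -3.  6.  4.  2. -0.
 -2. -4.  6.  5.  3.  1. -2. -3.  3.  1. -1. -3.  5.  4.  2. -0. -3.  6.
  4.  2.  0. -2. -4.  6.  4.  3.  0. -2. -4.  6.  3.  1. -1. -4.  5.  4.
  1. -1. -3.  5.  4.  1.  0. -3. -5.  5.  2.  0. -2.  4.] Z [59. 52. 54. 56. 56. 56. 57. 57. 57. 52. 57. 56. 59. 56. 57. 55. 57. 57.
 59. 58. 56. 47. 59. 59. 59. 58. 61. 63. 61. 59. 60. 59. 56. 62. 61. 60.
 61. 61. 52. 59. 67. 62. 57. 63. 58. 63. 59. 59. 56. 61. 62. 63. 57. 54.
 62. 55. 62. 59. 57. 47. 56. 59. 56. 56. 56. 62. 56. 58. 57. 52. 54. 57.
 55. 55. 56. 47. 56. 50. 60. 52. 50. 56. 52. 52. 48. 47.]
red ((508.2675476074219, -117.28244018554688), (53.78380584716797, 14.650744438171387), 49.19834518432617)
off [0.0, -0.004, 0.989] yaw 0.0009 z [ 0.5084 -0.1199  0.1339] [ 1.7996e+02 -2.0000e-02 -1.2934e+02]
```

>>> {"fn": "servo_tool", "kwargs": {
  "rows": [
    {"offset": [0, 0, 0.5], "yaw": 0, "claw": 0.5},
    {"offset": [0, 0, 0.985], "yaw": 0, "claw": 0.5},
    {"offset": [0, 0, 0.985], "yaw": 0, "claw": 0.72},
    {"offset": [0, 0, 0.985], "yaw": 0, "claw": 0.72},
    {"offset": [0, 0, 0.985], "yaw": 0, "claw": 0.72}
  ],
  "squeeze": 30
}}

```text
time: 29.78
ee_pos: [0.51, -0.1203, 0.0384]
tcp_rot: [-179.8, 0.1, -129.5]
wrist_force: [-0.2, -1.2, -0.3]
opening: 0.0237
grasp_force: 0.0
```

>>> {"fn": "servo_tool", "kwargs": {
  "rows": [
    {"offset": [-0.012, 0.149, 0], "yaw": 0.05, "claw": 0.72},
    {"offset": [-0.046, 0.294, 0], "yaw": 0.1, "claw": 0.72},
    {"offset": [-0.104, 0.431, 0], "yaw": 0.15, "claw": 0.72},
    {"offset": [-0.181, 0.558, 0], "yaw": 0.2, "claw": 0.72},
    {"offset": [-0.278, 0.672, 0], "yaw": 0.25, "claw": 0.72},
    {"offset": [-0.392, 0.769, 0], "yaw": 0.3, "claw": 0.72},
    {"offset": [-0.519, 0.846, 0], "yaw": 0.35, "claw": 0.72},
    {"offset": [-0.608, 0.887, 0], "yaw": 0.38, "claw": 0.72},
    {"offset": [-0.608, 0.887, 0], "yaw": 0.38, "claw": 0.72}
  ]
}}

```text
time: 30.9
ee_pos: [0.4799, -0.0162, 0.0375]
tcp_rot: [180.0, 0.1, 162.2]
wrist_force: [-0.5, -0.7, 0.2]
opening: 0.0244
grasp_force: 0.0
```

```bash
python3 - <<'E'
from h import *
o=get_obs();v=o['ee_pos'][:2]*1000-[569,-46.9];print(np.degrees(np.arctan2(v[1],v[0])),np.hypot(*v),o['tcp_rot'])
E
```

```text
161.02052970814648 94.26189142880901 [1.79961047e+02 1.31979826e-01 1.62171424e+02]
```

>>> {"fn": "servo_tool", "kwargs": {
  "rows": [
    {"offset": [0, 0.04, 0], "yaw": 0.01, "claw": 0.72},
    {"offset": [-0.003, 0.08, 0], "yaw": 0.02, "claw": 0.72},
    {"offset": [-0.003, 0.08, 0], "yaw": 0.02, "claw": 0.72}
  ]
}}

```text
time: 31.28
ee_pos: [0.4817, -0.0109, 0.037]
tcp_rot: [-179.8, 0.1, 158.5]
wrist_force: [-3.7, -10.7, 3.2]
opening: 0.0242
grasp_force: 5.2
```

>>> {"fn": "servo_tool", "kwargs": {
  "rows": [
    {"offset": [0, -0.09, 0], "yaw": 0, "claw": 0.5},
    {"offset": [0, -0.09, 0], "yaw": 0, "claw": 0.45},
    {"offset": [0, -0.09, -0.5], "yaw": 0, "claw": 0.3},
    {"offset": [0, -0.09, -1], "yaw": 0, "claw": 0.3},
    {"offset": [0, -0.09, -1], "yaw": 0, "claw": 0.3}
  ]
}}

```text
time: 31.9
ee_pos: [0.4804, -0.0175, 0.1402]
tcp_rot: [179.8, 0.4, 158.5]
wrist_force: [0.2, 0.6, -0.2]
opening: 0.06
grasp_force: 0.0
```

>>> {"fn": "servo_tool", "kwargs": {
  "rows": [
    {"offset": [0.7, 0, -0.5], "yaw": 0, "claw": 0.3},
    {"offset": [0.7, 0, -0.7], "yaw": 0, "claw": 0.3},
    {"offset": [0.7, 0, -0.7], "yaw": 0, "claw": 0.3}
  ]
}}

```text
time: 32.28
ee_pos: [0.4134, 0.0087, 0.208]
tcp_rot: [179.9, 0.2, 158.5]
wrist_force: [0.3, -0.5, -0.0]
opening: 0.0599
grasp_force: 0.0
```

```bash
python3 - <<'E'
from h import *
p,d,i,M=cam('wrist');save(p,'w7.png')
hsv=cv2.cvtColor(p,cv2.COLOR_RGB2HSV)
red=cv2.inRange(hsv,(0,150,90),(8,255,255))|cv2.inRange(hsv,(172,150,90),(180,255,255));c=big(red)
r=cv2.minAreaRect((onplane(i,M,c,.025)*1000)[:,:2].astype(np.float32));v=np.array(r[0])-[569,-46.9];print(r,np.degrees(np.arctan2(v[1],v[0])),np.hypot(*v))
a=np.radians(14.5);v,u=np.nonzero(d>0);P=(M[:3,3]+ray(i,M,np.c_[u,v])*d[v,u][:,None])*1000
q=P[:,:2]-[557.8,-3.3];X=q@[np.cos(a),np.sin(a)];Y=q@[-np.sin(a),np.cos(a)];Z=P[:,2]
k=(abs(X)<30)&(abs(Y)<25)
print('nose z',Z[k].max())
for z in (44,48,52,56,60):
    m=k&(abs(Z-z)<2);print(z,m.sum(),'X',np.percentile(X[m],[2,98]).round(1),'Y',np.percentile(Y[m],[3,50,97]).round(1))
E
```

```text
((480.6186218261719, -14.977751731872559), (15.111737251281738, 53.715389251708984), 70.7607421875) 160.14091429662932 93.96966501162589
nose z 62.73506052499145
44 72 X [-18.2  16.2] Y [-3.7  5.   5.5]
48 102 X [-18.2  16.2] Y [-3.2  5.   5.5]
52 118 X [-18.2  17.6] Y [-3.5  4.6  5.4]
56 265 X [-16.3  16.4] Y [-4.3  1.2  5.3]
60 208 X [-8.7  7.9] Y [-4.4  0.6  5. ]
```

View pics/w7.png

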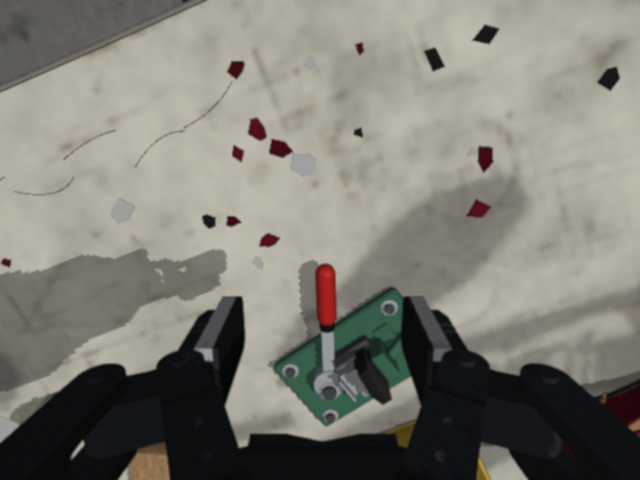

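The lift stands upright between the closed jaws around (370,375), nose at 62.7 mm (63 expected) and centred. The lever (325,295) is back at its shut angle.

```bash
python3 -c "
from workcell import *
print(job_done())"
```

```text
the job is handed in; nothing more can be done
None
```

The job is handed in: by the last camera measurements the black heel lift stands upright and centred in the slot, nose up, with the red cam lever back at its shut angle; the jaw's grip force was not measured and no verdict came back.

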